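Stopper, pack and latch the sample case

TASK

Two or three coloured sample pots stand on the bench among loose stoppers: put every pot upright on the floor of a bay of the grey case, with the stopper of the same colour fully seated in it (stoppers left over may stay on the bench). Then shut the case lid, swing the wire bail over so that its bar drops behind the keeper on the lid, and throw the red lever fully forward past centre so that the bail is drawn tight and the lever stays flat. Do not knock over or shove aside the objective case and the box of cover slips.

Things in the scene. Friction and masses are not known exactly. Their poses are not given: they have to be found in the camera images.
- pot_red: red plastic open sample pot, round, 42 mm across, 28 mm tall, wall 3.5 mm, 80 g; origin: centre of its underside, z up. May be absent.
- pot_yellow: yellow plastic open sample pot, round, 42 mm across, 28 mm tall, wall 3.5 mm, 80 g; origin: centre of its underside, z up. May be absent.
- pot_green: green plastic open sample pot, round, 42 mm across, 28 mm tall, wall 3.5 mm, 80 g; origin: centre of its underside, z up. May be absent.
- pot_blue: blue plastic open sample pot, round, 42 mm across, 28 mm tall, wall 3.5 mm, 80 g; origin: centre of its underside, z up. May be absent.
- stopper_red: red stopper lid for the red pot, 29 mm tall, 30 g: from below a tapered plug 27 mm across and 8 mm long, a disc 42 mm across and 5 mm thick (8 to 13 mm above the origin), an upright round knob 16 mm across and 16 mm tall (13 to 29 mm). It stands on its plug, knob up. Origin: centre of the plug's underside, z up; seated in its pot the origin is 20 mm above the pot's origin.
- stopper_yellow: yellow stopper lid for the yellow pot, 29 mm tall, 30 g: from below a tapered plug 27 mm across and 8 mm long, a disc 42 mm across and 5 mm thick (8 to 13 mm above the origin), an upright round knob 16 mm across and 16 mm tall (13 to 29 mm). It stands on its plug, knob up. Origin: centre of the plug's underside, z up; seated in its pot the origin is 20 mm above the pot's origin.
- stopper_green: green stopper lid for the green pot, 29 mm tall, 30 g: from below a tapered plug 27 mm across and 8 mm long, a disc 42 mm across and 5 mm thick (8 to 13 mm above the origin), an upright round knob 16 mm across and 16 mm tall (13 to 29 mm). It stands on its plug, knob up. Origin: centre of the plug's underside, z up; seated in its pot the origin is 20 mm above the pot's origin.
- stopper_blue: blue stopper lid for the blue pot, 29 mm tall, 30 g: from below a tapered plug 27 mm across and 8 mm long, a disc 42 mm across and 5 mm thick (8 to 13 mm above the origin), an upright round knob 16 mm across and 16 mm tall (13 to 29 mm). It stands on its plug, knob up. Origin: centre of the plug's underside, z up; seated in its pot the origin is 20 mm above the pot's origin.
- case: grey case fixed to the worktop, 198 (x) by 250 mm (y). Origin on the worktop; x points from its front (latch) to its back (hinge). x = -115 to -35 mm: solid deck 60 mm high; behind it a hollow, x = -30 to +78, rim 60 mm high, floor at 6 mm, with three bays 70 mm wide in y and 67 mm long (x = -12 to +55); dividers 8 mm, foam ledges before and behind 18 mm high over the floor
- bay0 (a point): centre of the floor of bay 0 of the case (case frame x = +22 mm, y = -74 mm); axes as the case's
- bay1 (a point): centre of the floor of bay 1 of the case (case frame x = +22 mm, y = 0 mm); axes as the case's
- bay2 (a point): centre of the floor of bay 2 of the case (case frame x = +22 mm, y = +74 mm); axes as the case's
- lid_hinge (a point): middle of the lid's hinge line, which runs along the case's y axis
- lid (a joint): angle of the case lid: 0 shut, positive open (rad, up to 1.8; its free edge rises and goes back). A stiff hinge (0.22 N m): the lid stays about where it is left. Shut, it is a 118 x 250 x 6 mm plate with its top 66 mm above the worktop
- lid_handle (a point): middle of the lid's bar handle: round steel bar 8 mm thick, 46 mm long along the case's y axis, standing 22 mm beyond the lid's free edge at case y = +75 mm; shut, it lies 140 mm in front of the hinge line and 16 mm above it, 14 mm clear of the deck. Pinched from above it turns in the fingers as the lid swings
- keeper (a point): seat of the bail's bar (the bar's centre when drawn tight) on the lid's top face, middle of its free edge; 88 mm in front of the hinge line. The keeper is a steel wall 30 mm wide, 10 mm high over the strike plate, with a small lip; its hollow faces the back (case +x) and the bar comes down behind it
- latch_pivot (a point): middle of the lever's hinge line on the deck (along the case's y axis), 70 mm above the worktop
- lever (a joint): angle of the red latch lever: 0 = flat on the deck, pointing to the front (clamped); pi/2 upright; up to 2.1 leaning back towards the lid (open). With the bail hooked it draws tight below about 0.9 rad and goes over centre at about 0.3; unhooked, only light friction (0.035 N m) holds it. 22 mm wide, 63 mm long from the pivot
- lever_tip (a point): on the lever's grip, 53 mm from the pivot, on the face that points up when the lever is clamped (to the back, case +x, when it stands upright); push here
- bail (a joint): angle of the steel wire bail to the lever (-0.1 to 4.15 rad). This minus the lever's angle is the bail's angle above the case's +x axis: below pi/2 it leans to the keeper, above to the front. It falls freely to either side; it starts folded to the front on its stop. Pivots on the lever 15 mm from the lever's pivot, straddles it, 44 mm wide
- bail_bar (a point): middle of the bail's cross bar, 5 mm thick and 44 mm long along the case's y axis, 70 mm from the bail's own pivot; it passes clear over the end of the lever when swung over
- bail_spring (a joint): stretch of the sprung bail (m, 3000 N/m): 0 slack, about 0.004 when it is hooked and the lever is clamped
- objective_case: bystander: clear objective case with black base, 39 mm across, 54 mm tall, loose; origin under its centre
- cover_slips: bystander: small white box of cover slips, 34 x 34 x 14 mm, loose; origin under its centre

How it is judged:
On the way, in this order (a step that is already met when the one before it is completed fails the run):
1. with the lid still open, every pot stands in a bay with its own stopper seated in it (z of pot_red in the frame of case between 0.002 and 0.01 m and x of pot_red in the frame of case between -0.015 and 0.058 m and y of pot_red in the frame of case between -0.119 and 0.119 m and angle between each of pot_red, pot_yellow, pot_green, pot_blue's own z axis and vertical below 0.15 rad and z of stopper_red in the frame of pot_red between 0.016 and 0.0235 m and horizontal distance between stopper_red and pot_red below 0.006 m and angle between the z axis of stopper_red and the z axis of pot_red, either way round below 0.15 rad and z of pot_yellow in the frame of case between 0.002 and 0.01 m and x of pot_yellow in the frame of case between -0.015 and 0.058 m and y of pot_yellow in the frame of case between -0.119 and 0.119 m and z of stopper_yellow in the frame of pot_yellow between 0.016 and 0.0235 m and horizontal distance between stopper_yellow and pot_yellow below 0.006 m and angle between the z axis of stopper_yellow and the z axis of pot_yellow, either way round below 0.15 rad and z of pot_green in the frame of case between 0.002 and 0.01 m and x of pot_green in the frame of case between -0.015 and 0.058 m and y of pot_green in the frame of case between -0.119 and 0.119 m and z of stopper_green in the frame of pot_green between 0.016 and 0.0235 m and horizontal distance between stopper_green and pot_green below 0.006 m and angle between the z axis of stopper_green and the z axis of pot_green, either way round below 0.15 rad and z of pot_blue in the frame of case between 0.002 and 0.01 m and x of pot_blue in the frame of case between -0.015 and 0.058 m and y of pot_blue in the frame of case between -0.119 and 0.119 m and z of stopper_blue in the frame of pot_blue between 0.016 and 0.0235 m and horizontal distance between stopper_blue and pot_blue below 0.006 m and angle between the z axis of stopper_blue and the z axis of pot_blue, either way round below 0.15 rad and value of joint lid above 0.5 rad), for 0.2 s.
2. the lid is shut (value of joint lid below 0.05 rad), for 0.2 s.
3. the bail's bar lies behind the keeper while the lever is still open (x of bail_bar in the frame of keeper between -0.003 and 0.022 m and z of bail_bar in the frame of keeper below 0.006 m and value of joint lid below 0.05 rad and value of joint lever above 0.9 rad), for 0.2 s.
4. the lever is past centre with the bail tight (value of joint lid below 0.04 rad and value of joint lever below 0.12 rad and value of joint bail_spring above 0.002 m), for 0.2 s.
At the end, for the whole second after the job is handed in: Every pot stands on a bay floor (tilt under 0.15 rad), its stopper seated (within 6 mm of centre, 4 mm of height); lid under 0.04 rad; bar behind the keeper; lever under 0.12 rad, at rest; bail stretched over 2 mm (all of step 4 and z of pot_red in the frame of case between 0.002 and 0.01 m and x of pot_red in the frame of case between -0.015 and 0.058 m and y of pot_red in the frame of case between -0.119 and 0.119 m and angle between each of pot_red, pot_yellow, pot_green, pot_blue's own z axis and vertical below 0.15 rad and z of stopper_red in the frame of pot_red between 0.016 and 0.0235 m and horizontal distance between stopper_red and pot_red below 0.006 m and angle between the z axis of stopper_red and the z axis of pot_red, either way round below 0.15 rad and z of pot_yellow in the frame of case between 0.002 and 0.01 m and x of pot_yellow in the frame of case between -0.015 and 0.058 m and y of pot_yellow in the frame of case between -0.119 and 0.119 m and z of stopper_yellow in the frame of pot_yellow between 0.016 and 0.0235 m and horizontal distance between stopper_yellow and pot_yellow below 0.006 m and angle between the z axis of stopper_yellow and the z axis of pot_yellow, either way round below 0.15 rad and z of pot_green in the frame of case between 0.002 and 0.01 m and x of pot_green in the frame of case between -0.015 and 0.058 m and y of pot_green in the frame of case between -0.119 and 0.119 m and z of stopper_green in the frame of pot_green between 0.016 and 0.0235 m and horizontal distance between stopper_green and pot_green below 0.006 m and angle between the z axis of stopper_green and the z axis of pot_green, either way round below 0.15 rad and z of pot_blue in the frame of case between 0.002 and 0.01 m and x of pot_blue in the frame of case between -0.015 and 0.058 m and y of pot_blue in the frame of case between -0.119 and 0.119 m and z of stopper_blue in the frame of pot_blue between 0.016 and 0.0235 m and horizontal distance between stopper_blue and pot_blue below 0.006 m and angle between the z axis of stopper_blue and the z axis of pot_blue, either way round below 0.15 rad and x of bail_bar in the frame of keeper between -0.003 and 0.022 m and z of bail_bar in the frame of keeper below 0.006 m and velocity of joint each of lever, lid below 0.05 rad/s); the robot touches nothing.
It fails at once if the objective case is knocked over or shoved more than 5 cm (angle between objective_case's own z axis and vertical above 0.6 rad or distance of objective_case from where it was at the start of the episode above 0.05 m).
It fails at once if the box of cover slips is shoved more than 5 cm (distance of cover_slips from where it was at the start of the episode above 0.05 m).
Of pot_red, pot_yellow, pot_green, pot_blue only 2 to 3 are there at a start; the rules pass over those that are not, and their reading is None.
At some moment in a run one of pot_red, pot_yellow, pot_green, pot_blue, stopper_red, stopper_yellow, stopper_green, stopper_blue may be knocked a few centimetres aside while the robot is not near it.
It also fails if it takes over 210 s, if anything falls off the work surface, if the arm or the gripper's body presses on something with over 40 N, if the wrist force passes 120 N, or if a joint passes its speed limit or range.

ROBOT

A 6-joint arm with a two-finger parallel gripper is mounted at the origin on a cart in front of the work surface, level with it; the furniture and walls round the work are solid. World frame = base frame: x ahead of the robot, y to its left, z up, the work surface at z = 0. Lengths are in m, angles in rad, forces in N, time in s.
With the tool pointing down it reaches from about 0.425 to 0.925 m from the base axis. Payload 12.5 kg.
Tool frame: the origin (TCP) lies midway between the tips of the shut fingers; the grasp point (between the pads) lies 19 mm behind it; z points along the fingers, y is the line along which they close (so a half turn about z gives the same grasp; the last joint's range is limited). The gripper opens to 85 mm and grips with 20 to 120 N. Pads are 22 mm wide; open, the fingers measure 114 mm over their backs; the gripper's body (76 mm by 85 mm) begins 54 mm behind the grasp point. The pads swing forward as they close: fully open they stand 13 mm farther back than shut.
Start: joints at [-1.358, 0.491, 1.559, -0, 1.092, -0.106], TCP at [0.196, -0.594, 0.231] pointing down, gripper open.
Joint ranges: [-3.1, 3.1], [-0.84, 2.19], [0.05, 2.79], [-1.13, 4.28], [0.06, 2.93], [-2.69, 2.69]. Speed limits (rad/s): [2.22, 2.22, 2.79, 3.14, 3.14, 3.14].

INTERFACE

Orientations are given as [roll, pitch, yaw] about the fixed x, y, z axes, in that order (R = Rz(yaw) Ry(pitch) Rx(roll)).
In Python, from cell import ctrl gives the robot as it stands.
- The arm moves only by the tool send_rows, never from a script. Its argument "steps" is text: rows parted by semicolons, each of 6 numbers parted by spaces: the shift along the tool's x, y, z in m, then the turn, a rotation vector about the tool's x, y, z in degrees. In form: x y z rx ry rz; .... A call has 1 to 12 rows; each row is the pose to reach, as a shift and turn from the pose commanded when the call began, along the tool's axes at that moment; what a row does not reach only later rows make up. A row lasts 1/12 s, in which the tool goes at most 41.7 mm and 7.16 degrees, less where a joint would pass 70% of its speed; a pose out of reach is approached as far as the arm can. A call with a gripper value outside its range is refused whole. "jaw" is the gripper's target within -1 to 1 (fully open at 1, half-way at 0, shut at -1), set as the call begins (left out, the last holds). The fingers move at their own pace and stop on an object; the grip force is fixed at half the most. Time passes only in rows, so rows that repeat a pose let the fingers close. It gives the time, the measured TCP pose, the force, the opening and the grip force at its end, in the units of the state.
- ctrl.get_state(): the state, without advancing time (a new reading comes with each control period).
- ctrl.get_image(name): name is "scene" or "top" or "wrist"; returns a dict with "pixels" (420x560x3 uint8, blue, green, red), "intrinsics" (3x3 intrinsics, pixels), "R" (3x3) and "t" (3): a world point X has camera coordinates R X + t; the wrist camera has in their place "tool_from_camera" (4x4, takes a point from camera to tool coordinates, whose origin is the TCP and whose axes are the flange's). Camera axes: x right, y down, z forward; pixel columns grow to the right and rows downward; lengths in m; the calibration is good to about 2 mm. A picture is of the moment at which its call begins: read the wrist's pose just before it. There is no depth.
- ctrl.close_job(): hands the job in; it is judged then, once.
Trained networks look in the newest picture that a camera, given by its name, has taken for a name from the list of things; names that differ only in an ending like _2 or _b are one class to them, and where a whole thing is asked for, a point or a joint stands for the part that bears it (a point fixed in the world has none). Each returns a list of dicts, best first, with "conf" (0 to 1); they miss things now and then, are a little off and sometimes report something else, mostly with a low value. They report only what shows in the picture. A call takes as long as a camera call.
- ctrl.search_frame(target, camera): "point" ([column, row] in pixels, amid what is visible of it).
- ctrl.trace(target, camera): "region" (420x560 bool, what is visible of it) and "point" ([column, row] in pixels, amid what is visible of it).
- ctrl.spot_point(target, camera): "point" ([column, row] in pixels: a listed point, or the origin of a listed thing).
The state is a dict: "time_s": time; "joint_positions": joint angles; "joint_vel": joint speeds; "effort": joint torques, N m; "tool_pos": TCP position; "ee_rot": TCP orientation; "force": force on the tool from outside, world axes, zero at the start; "ft_torque": the same for the moment, N m; "width": finger opening in m; "grasp_force": force on a finger pad.
Only numpy, scipy, OpenCV 4.12 (cv2) and the standard library are available. Lean on these libraries where they do the work, as an engineer would, in place of code of your own. Each camera call takes 0.05 s, during which the arm holds its last target. There are 200 camera calls.

## Working session

There is one attempt and no reset: what is moved stays moved. The work goes in short steps, Python scripts to look and compute and a tool call to move; the robot and the scene stay as the last step left them, time stands still between calls to the robot, and variables do not carry over. Pictures are saved under pics/ and viewed, at most 14 in all, crops included, and the job is handed in when it is done.

Besides the shell and the picture viewer there is one more tool, called after ">>>" as name(argument=value, ...) on one line, values as JSON. send_rows: Moves the arm, as the interface text tells. Its arguments: {"type":"object","properties":{"steps":{"type":"string"},"jaw":{"type":"number"}},"required":["steps"]}

```bash
mkdir -p pics; ls; cat > h.py <<'E'
import numpy as np, cv2
from cell import ctrl
from scipy.spatial.transform import Rotation as Ro
def cam(name):
    s=ctrl.get_state(); im=ctrl.get_image(name)
    K=np.array(im["intrinsics"])
    if name=="wrist":
        T=np.array(im["tool_from_camera"]); Rt=Ro.from_euler('xyz',s["ee_rot"]).as_matrix()
        Rwc=Rt@T[:3,:3]; c=Rt@T[:3,3]+np.array(s["tool_pos"])
    else:
        Rwc=np.array(im["R"]).T; c=-Rwc@np.array(im["t"])
    return im["pixels"],K,Rwc,c
def toz(p,K,R,c,z):
    d=R@np.linalg.solve(K,[p[0],p[1],1]); return c+d*(z-c[2])/d[2]
def proj(X,K,R,c):
    q=K@(R.T@(np.array(X)-c)); return q[:2]/q[2]
E
python3 - <<'E'
from h import *
s=ctrl.get_state(); print({k:np.round(v,3) for k,v in s.items()})
for n in ["top","scene"]:
    px,K,R,c=cam(n); cv2.imwrite(f"pics/{n}0.png",px); print(n,c.round(3))
    for t,z in [(f"{a}_{b}",zz) for a,zz in(("pot",0),("stopper",0)) for b in("red","yellow","green","blue")]+[("case",0),("bay0",.006),("bay1",.006),("bay2",.006),("lid_handle",.15),("keeper",.15),("latch_pivot",.07),("lever_tip",.1),("bail_bar",.07),("lid_hinge",.06),("objective_case",0),("cover_slips",0)]:
        r=ctrl.spot_point(t,n)[:2]
        print(t,[(round(q["conf"],2),np.round(q["point"]).tolist(),toz(q["point"],K,R,c,z).round(3).tolist()) for q in r])
E
```

```text
pics
{'time_s': np.float64(0.0), 'joint_positions': array([-1.358,  0.492,  1.559, -0.   ,  1.092, -0.106]), 'joint_vel': array([-0.   , -0.   ,  0.001, -0.001, -0.   , -0.   ]), 'effort': array([ 1.0000e-03, -6.1844e+01, -2.6159e+01, -0.0000e+00,  4.0000e-03,
        0.0000e+00]), 'tool_pos': array([ 0.196, -0.593,  0.231]), 'ee_rot': array([-3.14 , -0.   ,  0.319]), 'force': array([ 0.403, -0.549,  0.346]), 'ft_torque': array([-0.015, -0.017, -0.027]), 'grasp_force': np.float64(0.0), 'width': np.float64(0.085)}
top [ 0.316 -0.015  1.028]
pot_red [(0.71, [179.0, 211.0], [0.535, 0.267, 0.0]), (0.27, [284.0, 196.0], [0.577, -0.007, 0.0])]
pot_yellow [(0.58, [188.0, 248.0], [0.437, 0.238, 0.0])]
pot_green [(0.62, [285.0, 197.0], [0.573, -0.01, 0.0])]
pot_blue []
stopper_red [(0.59, [135.0, 196.0], [0.574, 0.383, 0.0])]
stopper_yellow [(0.47, [187.0, 177.0], [0.628, 0.252, 0.0])]
stopper_green [(0.76, [378.0, 182.0], [0.615, -0.255, 0.0])]
stopper_blue [(0.79, [430.0, 232.0], [0.483, -0.384, 0.0]), (0.65, [384.0, 214.0], [0.528, -0.268, 0.0])]
case [(0.67, [285.0, 198.0], [0.57, -0.009,
[... 1703 characters left out ...]
)]
bay2 [(0.91, [297.0, 220.0], [0.607, -0.004, 0.006]), (0.61, [288.0, 205.0], [0.616, 0.059, 0.006])]
lid_handle [(0.8, [315.0, 143.0], [0.733, 0.105, 0.15])]
keeper [(0.81, [323.0, 174.0], [0.681, -0.013, 0.15]), (0.18, [207.0, 191.0], [0.394, 0.094, 0.15])]
latch_pivot [(0.76, [269.0, 218.0], [0.514, -0.008, 0.07])]
lever_tip [(0.76, [277.0, 198.0], [0.558, 0.02, 0.1]), (0.74, [312.0, 239.0], [0.558, -0.147, 0.1])]
bail_bar [(0.5, [256.0, 204.0], [0.51, 0.055, 0.07])]
lid_hinge [(0.88, [318.0, 200.0], [0.669, -0.014, 0.06]), (0.74, [224.0, 148.0], [0.548, 0.322, 0.06])]
objective_case [(0.86, [331.0, 300.0], [0.537, -0.27, 0.0])]
cover_slips [(0.58, [295.0, 313.0], [0.441, -0.253, 0.0])]
```

View pics/top0.png

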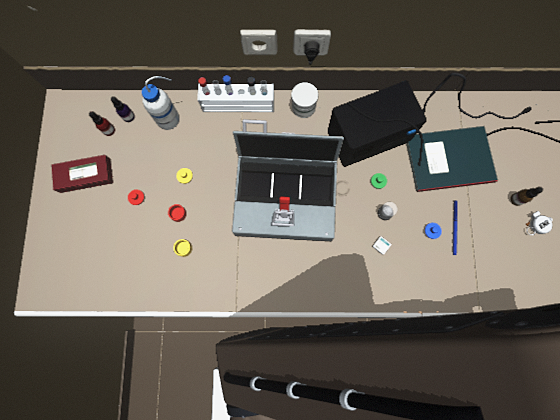

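View pics/scene0.png

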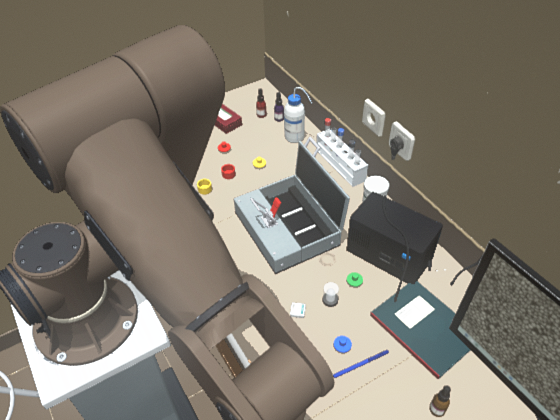

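The top view shows red (177,212) and yellow (183,248) pots, their stoppers at (136,197) and (185,175), and the case at (235–340, 130–240) with its lid up. The scene view agrees, and there are no green or blue pots. I'm going above the case first for a close look.

```bash
cat >> h.py <<'E'
def rel(p,yaw,prev=None):
    s=ctrl.get_state(); R0=Ro.from_euler('xyz',s["ee_rot"])
    t=Ro.from_euler('xyz',[np.pi,0,yaw])
    sh=R0.inv().apply(np.array(p)-s["tool_pos"]); rv=(R0.inv()*t).as_rotvec(degrees=True)
    print("rel",p,sh.round(4),rv.round(2))
def st():
    s=ctrl.get_state(); print({k:np.round(s[k],3).tolist() for k in("time_s","tool_pos","ee_rot","force","width","grasp_force")})
E
python3 -c "
from h import *
rel([.52,-.1,.33],1.54)"
```

```text
rel [0.52, -0.1, 0.33] [ 0.4624 -0.3671 -0.0987] [ 1.000e-02  1.000e-02 -6.997e+01]
```

>>> send_rows(steps="0.03 -0.03 -0.06 0 0 -6; 0.07 -0.06 -0.1 0 0 -12;0.11 -0.09 -0.1 0 0 -18; 0.15 -0.12 -0.1 0 0 -24; 0.19 -0.15 -0.1 0 0 -30; 0.22 -0.175 -0.1 0 0 -36; 0.25 -0.2 -0.1 0 0 -42; 0.28 -0.225 -0.1 0 0 -48; 0.31 -0.25 -0.1 0 0 -54; 0.34 -0.27 -0.1 0 0 -60; 0.37 -0.295 -0.1 0 0 -65; 0.4 -0.32 -0.1 0 0 -70", jaw=0.4)

```text
time_s: 3.1
tool_pos: [0.4511, -0.2013, 0.3315]
ee_rot: [3.141, 0.0, 1.545]
force: [0.6, -0.8, -1.4]
width: 0.0596
grasp_force: 0.0
```

```bash
python3 -c "
from h import *
st(); rel([.50,-.01,.33],1.54)"
```

```text
{'time_s': 3.1, 'tool_pos': [0.451, -0.201, 0.331], 'ee_rot': [3.141, 0.0, 1.545], 'force': [0.586, -0.789, -1.369], 'width': 0.06, 'grasp_force': 0.0}
rel [0.5, -0.01, 0.33] [0.1925 0.0439 0.0014] [0.04 0.02 0.28]
```

>>> send_rows(steps="0.04 0.01 0 0 0 0; 0.08 0.02 0 0 0 0; 0.12 0.03 0 0 0 0; 0.16 0.04 0 0 0 0.3; 0.1925 0.044 0 0 0 0.3; 0.1925 0.044 0 0 0 0.3; 0.1925 0.044 0 0 0 0.3")

```text
time_s: 3.68
tool_pos: [0.5002, -0.0107, 0.3311]
ee_rot: [3.142, 0.0, 1.539]
force: [-0.7, -1.0, -0.2]
width: 0.0599
grasp_force: 0.0
```

```bash
python3 - <<'E'
from h import *
st()
px,K,R,c=cam("wrist"); cv2.imwrite("pics/w1.png",px); print(c.round(3),R[:,2].round(2))
for t,z in [("bay0",.006),("keeper",.2),("latch_pivot",.07),("lever_tip",.1),("lid_hinge",.06),("lid_handle",.2),("bail_bar",.08)]:
    print(t,[(round(q["conf"],2),np.round(q["point"]).tolist(),toz(q["point"],K,R,c,z).round(3).tolist()) for q in ctrl.spot_point(t,"wrist")[:3]])
E
```

```text
{'time_s': 3.683, 'tool_pos': [0.5, -0.011, 0.331], 'ee_rot': [3.142, 0.0, 1.539], 'force': [-0.7, -1.005, -0.151], 'width': 0.06, 'grasp_force': 0.0}
[0.503 0.07  0.473] [-0.01 -0.31 -0.95]
bay0 [(0.85, [356.0, 106.0], [0.605, 0.059, 0.006]), (0.78, [347.0, 156.0], [0.595, -0.012, 0.006]), (0.6, [344.0, 208.0], [0.592, -0.093, 0.006])]
keeper [(0.69, [455.0, 180.0], [0.652, -0.002, 0.2])]
latch_pivot [(0.57, [294.0, 162.0], [0.515, -0.006, 0.07]), (0.34, [318.0, 169.0], [0.545, -0.016, 0.07])]
lever_tip [(0.94, [318.0, 170.0], [0.543, -0.011, 0.1])]
lid_hinge [(0.76, [403.0, 167.0], [0.658, -0.019, 0.06])]
lid_handle [(0.53, [258.0, 176.0], [0.48, 0.007, 0.2])]
bail_bar [(0.68, [259.0, 174.0], [0.47, -0.019, 0.08])]
```

View pics/w1.png

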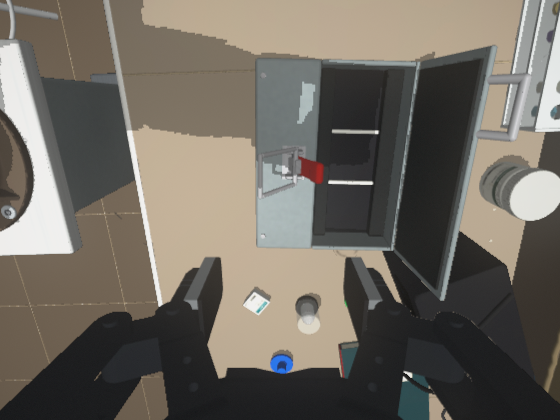

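The wrist view shows the case with deck corners at (257,60) and (257,247), the rear right rim corner at (393,250), dividers at (355,131) and (351,183), the red lever at (310,170) with the bail folded forward, and the lid leaning back.

```bash
python3 - <<'E'
from h import *
px,K,R,c=cam("wrist")
for n,p,z in [("FL",(257,60),.06),("FR",(257,247),.06),("BR",(393,250),.06),("deckbackL",(321,61),.06),("deckbackR",(312,248),.06),("BL",(418,62),.06),("handleL",(525,76),.2),("handleL",(512,136),.2)]:
    print(n,toz(p,K,R,c,z).round(4))
def tri(a,b):
    M=[];v=[]
    for p,(K,R,c) in (a,b):
        d=R@np.linalg.solve(K,[p[0],p[1],1]); d/=np.linalg.norm(d); P=np.eye(3)-np.outer(d,d); M.append(P); v.append(P@c)
    return np.linalg.lstsq(np.vstack(M),np.hstack(v),rcond=None)[0]
W=(K,R,c); _,*T=cam("top")
print("handle",tri(((518,106),W),((256,121.5),T)), "keeper",tri(((455,180),W),((286,136),T)))
print("leverEnd",tri(((316,171),W),((284,197),T)))
for t,z in [("pot_red",.0),("pot_yellow",0),("stopper_red",0.0),("stopper_yellow",0)]:
  r=ctrl.spot_point(t,"top")[:2]; print(t,[(q["conf"],toz(q["point"],*T,z).round(3)) for q in r])
E
```

```text
FL [0.4747 0.1135 0.06  ]
FR [ 0.4592 -0.1305  0.06  ]
BR [ 0.6536 -0.1426  0.06  ]
deckbackL [0.5505 0.1095 0.06  ]
deckbackR [ 0.5377 -0.135   0.06  ]
BL [0.6658 0.104  0.06  ]
handleL [0.6969 0.0783 0.2   ]
handleL [0.6953 0.0314 0.2   ]
handle [0.69598641 0.05495414 0.19907206] keeper [ 0.67225262 -0.01285962  0.16812866]
leverEnd [ 0.53768679 -0.00697244  0.13853528]
pot_red [(0.65, array([0.537, 0.264, 0.   ]))]
pot_yellow [(0.7, array([0.438, 0.252, 0.   ]))]
stopper_red [(0.57, array([0.565, 0.383, 0.   ]))]
stopper_yellow [(0.66, array([0.628, 0.258, 0.   ]))]
```

```bash
python3 -c "
from h import *
rel([.53,.22,.30],1.51)"
```

```text
rel [0.53, 0.22, 0.3] [0.2332 0.0215 0.0311] [0.   0.01 1.44]
```

>>> send_rows(steps="0.04 0 0 0 0 0; 0.08 0.01 0 0 0 0; 0.12 0.02 0.01 0 0 0.5; 0.16 0.02 0.02 0 0 1; 0.2 0.0215 0.03 0 0 1.4; 0.233 0.0215 0.031 0 0 1.4; 0.233 0.0215 0.031 0 0 1.4;0.233 0.0215 0.031 0 0 1.4")

```text
time_s: 5.05
tool_pos: [0.5297, 0.2214, 0.2996]
ee_rot: [-3.141, 0.0, 1.514]
force: [-0.8, -0.6, -1.1]
width: 0.0601
grasp_force: 0.0
```

```bash
python3 - <<'E'
from h import *
st()
px,K,R,c=cam("wrist"); cv2.imwrite("pics/w2.png",px)
hsv=cv2.cvtColor(px,cv2.COLOR_BGR2HSV)
for n,z in [("pot_red",.028),("pot_yellow",.028),("stopper_red",.013),("stopper_yellow",.013)]:
    print(n,[(round(q["conf"],2),np.round(q["point"]).tolist(),toz(q["point"],K,R,c,0).round(4).tolist()) for q in ctrl.spot_point(n,"wrist")[:2]])
    for q in ctrl.trace(n,"wrist")[:2]:
        x,y,w,h=cv2.boundingRect(q["region"].astype(np.uint8)); print("  ",round(q["conf"],2),(x,y,w,h),toz((x+w/2,y+h/2),K,R,c,z).round(4))
E
```

```text
{'time_s': 5.05, 'tool_pos': [0.53, 0.221, 0.3], 'ee_rot': [-3.141, 0.0, 1.514], 'force': [-0.803, -0.648, -1.122], 'width': 0.06, 'grasp_force': 0.0}
pot_red [(0.86, [283.0, 129.0], [0.5325, 0.2647, 0.0])]
   0.91 (264, 113, 32, 35) [0.5288 0.265  0.028 ]
   0.48 (341, 118, 32, 32) [0.6264 0.255  0.028 ]
pot_yellow [(0.62, [218.0, 144.0], [0.4418, 0.2488, 0.0])]
   0.62 (196, 132, 35, 34) [0.4416 0.2466 0.028 ]
stopper_red [(0.86, [313.0, 34.0], [0.5759, 0.3763, 0.0])]
stopper_yellow [(0.97, [354.0, 130.0], [0.6286, 0.2576, 0.0])]
   0.85 (341, 118, 32, 32) [0.6297 0.2532 0.013 ]
```

View pics/w2.png

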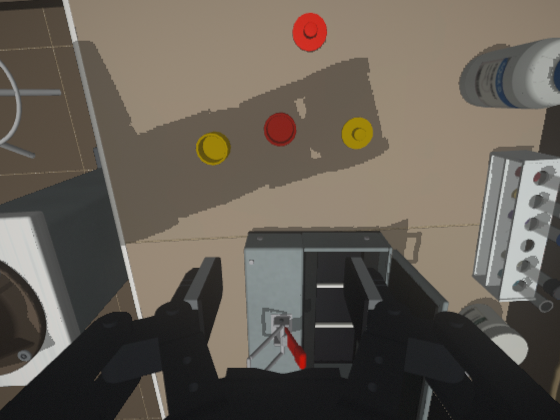

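The picture shows red pot (281,129), yellow pot (213,149), yellow stopper (358,133), and red stopper (310,32), which agrees with the networks. Next I pick the red pot.

```bash
python3 -c "
from h import *
rel([.530,.265,.016],1.51)"
```

```text
rel [0.53, 0.265, 0.016] [ 0.0456 -0.003   0.2843] [ 0.02  0.   -0.01]
```

>>> send_rows(steps="0.03 -0.002 0.03 0 0 0; 0.0445 -0.003 0.06 0 0 0; 0.0445 -0.003 0.1 0 0 0; 0.0445 -0.003 0.14 0 0 0; 0.0445 -0.003 0.18 0 0 0; 0.0445 -0.003 0.22 0 0 0; 0.0445 -0.003 0.25 0 0 0; 0.0445 -0.003 0.265 0 0 0; 0.0445 -0.003 0.275 0 0 0; 0.0445 -0.003 0.284 0 0 0; 0.0445 -0.003 0.284 0 0 0; 0.0445 -0.003 0.284 0 0 0")

```text
time_s: 6.5
tool_pos: [0.5301, 0.2646, 0.0167]
ee_rot: [3.141, -0.0, 1.511]
force: [-0.5, -0.1, 0.7]
width: 0.0597
grasp_force: 0.0
```

>>> send_rows(steps="0 0 0 0 0 0; 0 0 0 0 0 0; 0 0 0 0 0 0; 0 0 0 0 0 0; 0 0 0 0 0 0; 0 0 0 0 0 0", jaw=-1)

```text
time_s: 7.0
tool_pos: [0.5302, 0.2647, 0.0179]
ee_rot: [3.139, -0.001, 1.511]
force: [-2.1, -1.2, 7.3]
width: 0.0387
grasp_force: 59.5
```

>>> send_rows(steps="0 0 -0.03 0 0 0; 0 0 -0.07 0 0 0; 0 0 -0.1 0 0 0; 0 0 -0.13 0 0 0; 0 0 -0.13 0 0 0")

```text
time_s: 7.42
tool_pos: [0.5317, 0.2654, 0.1528]
ee_rot: [3.133, -0.004, 1.511]
force: [0.6, 0.1, -0.3]
width: 0.0389
grasp_force: 61.3
```

```bash
python3 - <<'E'
from h import *
st(); rel([.6064,.0575,.146],1.51)
px,K,R,c=cam("wrist"); cv2.imwrite("pics/w3.png",px)
E
```

```text
{'time_s': 7.417, 'tool_pos': [0.532, 0.265, 0.153], 'ee_rot': [3.133, -0.004, 1.511], 'force': [0.584, 0.053, -0.263], 'width': 0.039, 'grasp_force': 61.306}
rel [0.6064, 0.0575, 0.146] [-0.2031  0.087   0.0068] [ 0.52 -0.22  0.06]
```

View pics/w3.png

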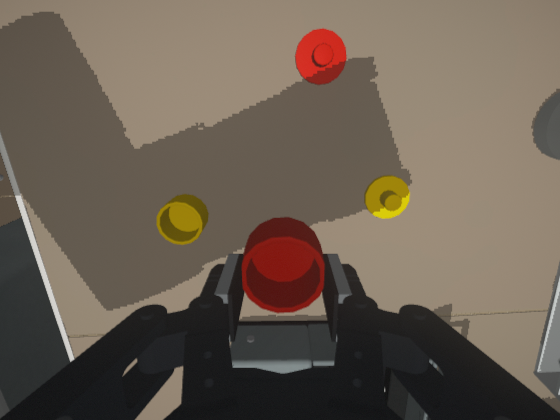

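```bash
python3 - <<'E'
from h import *
px,K,R,c=cam("wrist")
for q in ctrl.spot_point("pot_red","wrist")[:1]: print(q,toz(q["point"],K,R,c,.135))
for p in [(283,313),(242,268),(324,268)]: print(toz(p,K,R,c,.163).round(4))
for p in [(283,218)]: print(toz(p,K,R,c,.135).round(4))
E
```

```text
{'point': [286.5, 251.8], 'conf': 0.74} [0.5332431  0.26694374 0.135     ]
[0.53   0.2486 0.163 ]
[0.5128 0.2741 0.163 ]
[0.5502 0.2716 0.163 ]
[0.5325 0.2867 0.135 ]
```

>>> send_rows(steps="-0.03 0.012 0 0 0 0; -0.07 0.03 0 0 0 0; -0.11 0.047 0 0 0 0; -0.15 0.064 0 0 0 0; -0.18 0.077 0 0 0 0; -0.203 0.087 0 0 0 0; -0.203 0.087 0 0 0 0; -0.203 0.087 0 0 0 0")

```text
time_s: 8.23
tool_pos: [0.604, 0.0553, 0.1445]
ee_rot: [-3.139, 0.0, 1.508]
force: [-0.6, -0.2, -0.6]
width: 0.0386
grasp_force: 61.3
```

```bash
python3 - <<'E'
from h import *
st(); rel([.6064,.0575,.0255],1.51)
px,K,R,c=cam("wrist"); cv2.imwrite("pics/w4.png",px)
E
```

```text
{'time_s': 8.233, 'tool_pos': [0.604, 0.055, 0.144], 'ee_rot': [-3.139, 0.0, 1.508], 'force': [-0.631, -0.223, -0.561], 'width': 0.039, 'grasp_force': 61.266}
rel [0.6064, 0.0575, 0.0255] [0.0024 0.0026 0.119 ] [-0.15  0.01 -0.1 ]
```

View pics/w4.png

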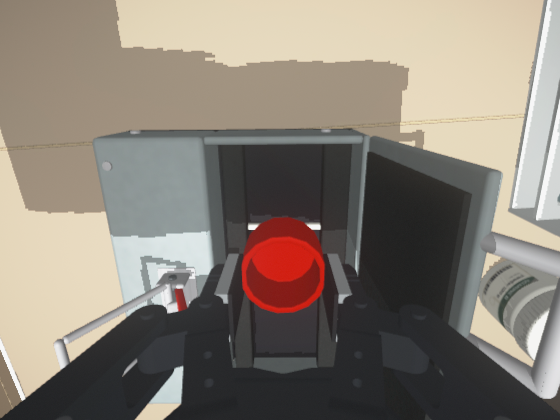

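```bash
python3 - <<'E'
from h import *
px,K,R,c=cam("wrist")
for p,z in [((285,227),.06),((285,227),.03),((285,227),.02),((285,142),.06),((247,200),.006),((322,200),.006),((220,150),.024),((350,150),.024),((206,140),.06),((365,140),.06)]: print(p,z,toz(p,K,R,c,z).round(4))
for q in ctrl.spot_point("bay2","wrist")[:3]: print(q,toz(q["point"],K,R,c,.006))
E
```

```text
(285, 227) 0.06 [0.6047 0.0444 0.06  ]
(285, 227) 0.03 [0.6041 0.0321 0.03  ]
(285, 227) 0.02 [0.6039 0.028  0.02  ]
(285, 142) 0.06 [0.6085 0.1087 0.06  ]
(247, 200) 0.006 [0.5702 0.0513 0.006 ]
(322, 200) 0.006 [0.6393 0.047  0.006 ]
(220, 150) 0.024 [0.5547 0.101  0.024 ]
(350, 150) 0.024 [0.6613 0.0944 0.024 ]
(206, 140) 0.06 [0.5532 0.1135 0.06  ]
(365, 140) 0.06 [0.6646 0.1066 0.06  ]
{'point': [282.2, 325.5], 'conf': 0.94} [ 0.59392438 -0.08988523  0.006     ]
{'point': [284.1, 188.8], 'conf': 0.91} [0.60504153 0.05987513 0.006     ]
```

>>> send_rows(steps="0.003 0.001 0.02 0 0 0; 0.003 0.001 0.05 0 0 0; 0.003 0.001 0.08 0 0 0; 0.003 0.001 0.095 0 0 0; 0.003 0.001 0.105 0 0 0; 0.003 0.001 0.11 0 0 0; 0.003 0.001 0.114 0 0 0; 0.003 0.001 0.118 0 0 0; 0.003 0.001 0.119 0 0 0; 0.003 0.001 0.119 0 0 0")

```text
time_s: 9.22
tool_pos: [0.6055, 0.0597, 0.0275]
ee_rot: [3.141, 0.0, 1.511]
force: [-2.0, 0.9, -3.0]
width: 0.0386
grasp_force: 61.3
```

>>> send_rows(steps="0 0 0.002 0 0 0; 0 0 0.003 0 0 0; 0 0 0.003 0 0 0;0 0 0.003 0 0 0")

```text
time_s: 9.55
tool_pos: [0.6056, 0.0595, 0.0243]
ee_rot: [3.141, 0.0, 1.511]
force: [-2.3, -0.6, -0.2]
width: 0.0386
grasp_force: 61.3
```

>>> send_rows(steps="0 0 0 0 0 0; 0 0 0 0 0 0; 0 0 0 0 0 0; 0 0 0 0 0 0", jaw=0.3)

```text
time_s: 9.88
tool_pos: [0.6055, 0.0596, 0.0242]
ee_rot: [3.142, 0.0, 1.511]
force: [-3.2, -0.9, -0.4]
width: 0.0555
grasp_force: 0.0
```

>>> send_rows(steps="0 0 -0.02 0 0 0; 0 0 -0.05 0 0 0; 0 0 -0.09 0 0 0; 0 0 -0.13 0 0 0; 0 0 -0.17 0 0 0; 0 0 -0.17 0 0 0", jaw=0.4)

```text
time_s: 10.38
tool_pos: [0.6085, 0.0596, 0.2022]
ee_rot: [3.129, -0.001, 1.511]
force: [0.8, 0.1, -0.3]
width: 0.06
grasp_force: 0.0
```

```bash
python3 - <<'E'
from h import *
st(); rel([.441,.2485,.195],1.51)
px,K,R,c=cam("wrist"); cv2.imwrite("pics/w5.png",px)
for q in ctrl.spot_point("pot_red","wrist")[:2]: print(q,toz(q["point"],K,R,c,.006))
_,*T=cam("top")
for t in ["pot_red","pot_yellow","stopper_red","stopper_yellow"]:
  print(t,[(round(q["conf"],2),toz(q["point"],*T,0).round(3)) for q in ctrl.spot_point(t,"top")[:2]])
E
```

```text
{'time_s': 10.383, 'tool_pos': [0.609, 0.06, 0.202], 'ee_rot': [3.129, -0.001, 1.511], 'force': [0.791, 0.075, -0.318], 'width': 0.06, 'grasp_force': 0.0}
rel [0.441, 0.2485, 0.195] [ 0.1785 -0.1786  0.005 ] [ 0.73 -0.03  0.06]
{'point': [280.5, 179.2], 'conf': 0.7} [0.60875737 0.05827218 0.006     ]
pot_red []
pot_yellow []
stopper_red [(0.64, array([ 0.526, -0.002,  0.   ])), (0.58, array([0.573, 0.377, 0.   ]))]
stopper_yellow []
```

>>> send_rows(steps="0.03 -0.01 0 0 0 0; 0.06 -0.03 0 0 0 0; 0.09 -0.06 0 0 0 0; 0.12 -0.09 0 0 0 0; 0.15 -0.12 0 0 0 0; 0.175 -0.15 0 0 0 0; 0.179 -0.175 0 0 0 0; 0.179 -0.176 0 0 0 0; 0.179 -0.176 0 0 0 0; 0.179 -0.176 0 0 0 0")

```text
time_s: 11.57
tool_pos: [0.4411, 0.2488, 0.1938]
ee_rot: [-3.142, 0.0, 1.511]
force: [0.5, 0.1, 0.8]
width: 0.0604
grasp_force: 0.0
```

```bash
python3 - <<'E'
from h import *
st()
px,K,R,c=cam("wrist")
for t in ["pot_yellow"]:
  for q in ctrl.spot_point(t,"wrist")[:2]: print(t,q,toz(q["point"],K,R,c,0).round(4))
  for q in ctrl.trace(t,"wrist")[:2]:
        x,y,w,h=cv2.boundingRect(q["region"].astype(np.uint8)); print("  ",round(q["conf"],2),(x,y,w,h),toz((x+w/2,y+h/2),K,R,c,.02).round(4))
E
```

```text
{'time_s': 11.567, 'tool_pos': [0.441, 0.249, 0.194], 'ee_rot': [-3.142, 0.0, 1.511], 'force': [0.529, 0.14, 0.772], 'width': 0.06, 'grasp_force': 0.0}
pot_yellow {'point': [280.3, 177.5], 'conf': 0.88} [0.4388 0.2499 0.    ]
pot_yellow {'point': [456.7, 163.5], 'conf': 0.75} [0.6271 0.2537 0.    ]
   0.78 (260, 162, 41, 44) [0.439  0.2479 0.02  ]
   0.4 (311, 281, 249, 139) [0.616  0.0257 0.02  ]
```

>>> send_rows(steps="0 -0.002 0.03 0 0 0; 0 -0.002 0.07 0 0 0; 0 -0.002 0.11 0 0 0; 0 -0.002 0.14 0 0 0; 0 -0.002 0.16 0 0 0; 0 -0.002 0.17 0 0 0; 0 -0.002 0.177 0 0 0; 0 -0.002 0.177 0 0 0; 0 -0.002 0.177 0 0 0")

```text
time_s: 12.47
tool_pos: [0.4391, 0.2489, 0.0177]
ee_rot: [3.141, -0.0, 1.51]
force: [-0.2, -0.3, -0.5]
width: 0.0598
grasp_force: 0.0
```

>>> send_rows(steps="0 0 0 0 0 0; 0 0 0 0 0 0; 0 0 0 0 0 0; 0 0 0 0 0 0; 0 0 0 0 0 0; 0 0 0 0 0 0", jaw=-1)

```text
time_s: 12.97
tool_pos: [0.4392, 0.2492, 0.0188]
ee_rot: [3.139, -0.001, 1.511]
force: [-0.7, -1.2, 10.7]
width: 0.039
grasp_force: 58.9
```

>>> send_rows(steps="0 0 -0.03 0 0 0; 0 0 -0.07 0 0 0; 0 0 -0.1 0 0 0; 0 0 -0.13 0 0 0; 0 0 -0.13 0 0 0; 0 0 -0.13 0 0 0")

```text
time_s: 13.47
tool_pos: [0.439, 0.2492, 0.1492]
ee_rot: [3.137, -0.002, 1.511]
force: [0.6, -0.8, -0.7]
width: 0.0391
grasp_force: 60.8
```

```bash
python3 - <<'E'
from h import *
st(); rel([.602,-.014,.146],1.51)
E
```

```text
{'time_s': 13.467, 'tool_pos': [0.439, 0.249, 0.149], 'ee_rot': [3.137, -0.002, 1.511], 'force': [0.64, -0.833, -0.741], 'width': 0.039, 'grasp_force': 60.835}
rel [0.602, -0.014, 0.146] [-0.253   0.1784  0.0035] [ 0.25 -0.11  0.06]
```

>>> send_rows(steps="-0.02 0.035 -0.02 0 0 0; -0.04 0.07 -0.03 0 0 0; -0.06 0.105 -0.03 0 0 0; -0.08 0.14 -0.03 0 0 0; -0.11 0.16 -0.03 0 0 0; -0.14 0.1785 -0.03 0 0 0; -0.18 0.1785 -0.03 0 0 0; -0.22 0.1785 -0.03 0 0 0; -0.253 0.1785 -0.03 0 0 0; -0.253 0.1785 -0.03 0 0 0; -0.253 0.1785 -0.03 0 0 0")

```text
time_s: 14.38
tool_pos: [0.601, -0.016, 0.1759]
ee_rot: [-3.14, -0.0, 1.508]
force: [-1.0, 0.1, -1.5]
width: 0.0394
grasp_force: 60.9
```

```bash
python3 - <<'E'
from h import *
st(); rel([.602,-.014,.025],1.51)
px,K,R,c=cam("wrist"); cv2.imwrite("pics/w6.png",px)
for t,z in [("pot_yellow",.16),("bay1",.006),("pot_red",.006)]:
  for q in ctrl.spot_point(t,"wrist")[:3]: print(t,q,toz(q["point"],K,R,c,z).round(4))
E
```

```text
{'time_s': 14.383, 'tool_pos': [0.601, -0.016, 0.176], 'ee_rot': [-3.14, -0.0, 1.508], 'force': [-1.04, 0.11, -1.513], 'width': 0.039, 'grasp_force': 60.904}
rel [0.602, -0.014, 0.025] [0.002  0.0011 0.1509] [-0.11 -0.   -0.13]
pot_yellow {'point': [284.1, 254.0], 'conf': 0.71} [ 0.602  -0.0158  0.16  ]
bay1 {'point': [280.9, 179.1], 'conf': 0.56} [ 0.5995 -0.0108  0.006 ]
```

View pics/w6.png

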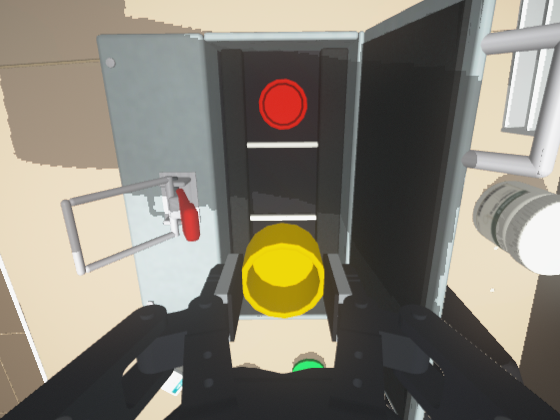

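The red pot stands in bay 2 at (283,104). Bay 1 is close beside the lever at (190,225), so I'm using bay 0 for yellow.

>>> send_rows(steps="-0.03 0 0 0 0 0; -0.06 -0.003 0 0 0 0; -0.074 -0.003 0.02 0 0 0; -0.074 -0.003 0.05 0 0 0; -0.074 -0.003 0.05 0 0 0; -0.074 -0.003 0.05 0 0 0")

```text
time_s: 15.08
tool_pos: [0.5937, -0.0869, 0.1264]
ee_rot: [-3.139, -0.001, 1.512]
force: [1.5, -0.1, -0.2]
width: 0.0387
grasp_force: 60.9
```

```bash
python3 - <<'E'
from h import *
st()
px,K,R,c=cam("wrist"); cv2.imwrite("pics/w7.png",px)
for t,z in [("bay0",.006)]:
  for q in ctrl.spot_point(t,"wrist")[:3]: print(t,q,toz(q["point"],K,R,c,z).round(4))
rel([.596,-.088,.025],1.51)
E
```

```text
{'time_s': 15.083, 'tool_pos': [0.594, -0.087, 0.126], 'ee_rot': [-3.139, -0.001, 1.512], 'force': [1.514, -0.127, -0.202], 'width': 0.039, 'grasp_force': 60.886}
bay0 {'point': [286.0, 105.9], 'conf': 0.79} [ 0.6007 -0.011   0.006 ]
bay0 {'point': [287.5, 200.5], 'conf': 0.68} [ 0.5976 -0.0889  0.006 ]
rel [0.596, -0.088, 0.025] [-0.0009  0.0012  0.1033] [0.06 0.01 0.13]
```

View pics/w7.png

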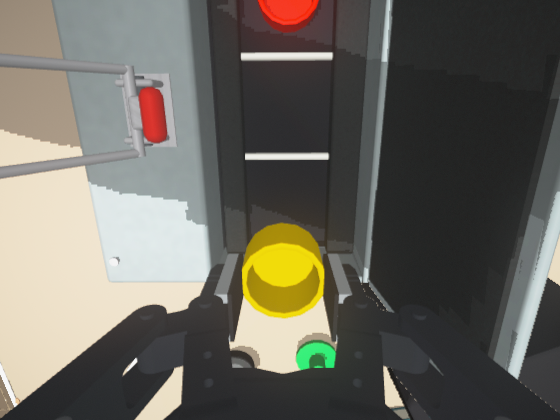

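The yellow pot hangs over bay 0 at (284,270), with the divider at (287,156). I lower it.

>>> send_rows(steps="-0.001 0.003 0.03 0 0 0; -0.001 0.003 0.06 0 0 0; -0.001 0.003 0.08 0 0 0; -0.001 0.003 0.09 0 0 0; -0.001 0.003 0.095 0 0 0; -0.001 0.003 0.099 0 0 0; -0.001 0.003 0.101 0 0 0; -0.001 0.003 0.101 0 0 0; -0.001 0.003 0.101 0 0 0")

```text
time_s: 15.93
tool_pos: [0.5975, -0.0892, 0.0271]
ee_rot: [3.14, 0.0, 1.511]
force: [0.2, -0.3, 0.1]
width: 0.0389
grasp_force: 60.9
```

>>> send_rows(steps="0 0 0.001 0 0 0; 0 0 0.002 0 0 0; 0 0 0.002 0 0 0")

```text
time_s: 16.18
tool_pos: [0.5974, -0.0893, 0.025]
ee_rot: [3.14, 0.0, 1.511]
force: [-1.1, 0.7, 5.2]
width: 0.039
grasp_force: 61.5
```

>>> send_rows(steps="0 0 0 0 0 0; 0 0 0 0 0 0; 0 0 0 0 0 0; 0 0 0 0 0 0", jaw=0.3)

```text
time_s: 16.52
tool_pos: [0.5971, -0.0892, 0.0241]
ee_rot: [-3.142, 0.0, 1.511]
force: [-0.1, -0.7, -0.1]
width: 0.0553
grasp_force: 0.0
```

>>> send_rows(steps="0 0 -0.02 0 0 0; 0 0 -0.05 0 0 0; 0 0 -0.09 0 0 0; 0 0 -0.13 0 0 0; 0 0 -0.17 0 0 0; 0 0 -0.19 0 0 0; 0 0 -0.19 0 0 0; 0 0 -0.19 0 0 0", jaw=0)

```text
time_s: 17.18
tool_pos: [0.5972, -0.0892, 0.215]
ee_rot: [3.14, 0.0, 1.511]
force: [0.6, -0.2, -1.0]
width: 0.0426
grasp_force: 0.0
```

```bash
python3 - <<'E'
from h import *
st(); rel([.629,.255,.2],1.51)
px,K,R,c=cam("wrist")
for q in ctrl.spot_point("pot_yellow","wrist")[:2]: print(q,toz(q["point"],K,R,c,.006))
for q in ctrl.spot_point("pot_red","wrist")[:2]: print(q,toz(q["point"],K,R,c,.006))
E
```

```text
{'time_s': 17.183, 'tool_pos': [0.597, -0.089, 0.215], 'ee_rot': [3.14, 0.0, 1.511], 'force': [0.593, -0.179, -1.02], 'width': 0.043, 'grasp_force': 0.0}
rel [0.629, 0.255, 0.2] [0.3455 0.0111 0.0149] [0.12 0.03 0.05]
{'point': [283.5, 176.4], 'conf': 0.86} [ 0.59864626 -0.09071447  0.006     ]
{'point': [283.3, 25.4], 'conf': 0.59} [0.60753177 0.06000982 0.006     ]
{'point': [260.5, 104.4], 'conf': 0.24} [ 0.57919319 -0.01203384  0.006     ]
```

>>> send_rows(steps="0.04 0 0 0 0 0; 0.08 0 0 0 0 0; 0.12 0 0 0 0 0; 0.16 0 0 0 0 0; 0.2 0 0 0 0 0; 0.24 0.01 0 0 0 0; 0.28 0.011 0.01 0 0 0; 0.32 0.011 0.015 0 0 0; 0.345 0.011 0.015 0 0 0; 0.345 0.011 0.015 0 0 0; 0.345 0.011 0.015 0 0 0")

```text
time_s: 18.25
tool_pos: [0.628, 0.2559, 0.197]
ee_rot: [-3.139, 0.001, 1.513]
force: [0.3, -0.5, 0.3]
width: 0.0424
grasp_force: 0.0
```

```bash
python3 - <<'E'
from h import *
st()
px,K,R,c=cam("wrist")
for t in ["stopper_yellow","stopper_red"]:
  for q in ctrl.spot_point(t,"wrist")[:1]: print(t,q,toz(q["point"],K,R,c,0).round(4))
  for q in ctrl.trace(t,"wrist")[:1]:
        x,y,w,h=cv2.boundingRect(q["region"].astype(np.uint8)); print("  ",round(q["conf"],2),(x,y,w,h),toz((x+w/2,y+h/2),K,R,c,.012).round(4))
E
```

```text
{'time_s': 18.25, 'tool_pos': [0.628, 0.256, 0.197], 'ee_rot': [-3.139, 0.001, 1.513], 'force': [0.303, -0.535, 0.284], 'width': 0.042, 'grasp_force': 0.0}
stopper_yellow {'point': [285.5, 175.4], 'conf': 0.77} [0.6308 0.2581 0.    ]
   0.88 (266, 161, 38, 39) [0.6301 0.2554 0.012 ]
stopper_red {'point': [218.2, 60.1], 'conf': 0.58} [0.5718 0.3764 0.    ]
   0.69 (193, 34, 45, 47) [0.5717 0.3774 0.012 ]
```

>>> send_rows(steps="0.001 0.002 0.03 0 0 0; 0.001 0.002 0.07 0 0 0; 0.001 0.002 0.11 0 0 0; 0.001 0.002 0.14 0 0 0; 0.001 0.002 0.16 0 0 0; 0.001 0.002 0.175 0 0 0; 0.001 0.002 0.18 0 0 0; 0.001 0.002 0.18 0 0 0; 0.001 0.002 0.18 0 0 0")

```text
time_s: 19.25
tool_pos: [0.6313, 0.255, 0.0199]
ee_rot: [3.141, -0.0, 1.51]
force: [1.4, -0.3, -0.4]
width: 0.0429
grasp_force: 0.0
```

>>> send_rows(steps="0 0 0 0 0 0; 0 0 0 0 0 0; 0 0 0 0 0 0; 0 0 0 0 0 0; 0 0 0 0 0 0; 0 0 0 0 0 0; 0 0 0 0 0 0", jaw=-1)

```text
time_s: 19.83
tool_pos: [0.6313, 0.2556, 0.0204]
ee_rot: [3.14, -0.0, 1.511]
force: [-0.9, -0.3, 7.8]
width: 0.0128
grasp_force: 58.5
```

>>> send_rows(steps="0 0 -0.03 0 0 0; 0 0 -0.07 0 0 0; 0 0 -0.11 0 0 0; 0 0 -0.15 0 0 0; 0 0 -0.17 0 0 0; 0 0 -0.17 0 0 0; 0 0 -0.17 0 0 0")

```text
time_s: 20.42
tool_pos: [0.6309, 0.2556, 0.1905]
ee_rot: [3.139, -0.001, 1.511]
force: [-0.6, -1.1, -1.6]
width: 0.0122
grasp_force: 58.5
```

```bash
python3 - <<'E'
from h import *
st()
rel([.5985,-.090,.2],1.51)
px,K,R,c=cam("wrist"); cv2.imwrite("pics/w8.png",px)
for q in ctrl.spot_point("stopper_yellow","wrist")[:1]: print(q,toz(q["point"],K,R,c,ctrl.get_state()["tool_pos"][2]-.015).round(4))
E
```

```text
{'time_s': 20.417, 'tool_pos': [0.631, 0.256, 0.191], 'ee_rot': [3.139, -0.001, 1.511], 'force': [-0.63, -1.105, -1.64], 'width': 0.012, 'grasp_force': 58.473}
rel [0.5985, -0.09, 0.2] [-0.3469 -0.0116 -0.0098] [ 0.14 -0.05  0.05]
{'point': [279.6, 251.7], 'conf': 0.92} [0.6294 0.2564 0.173 ]
```

View pics/w8.png

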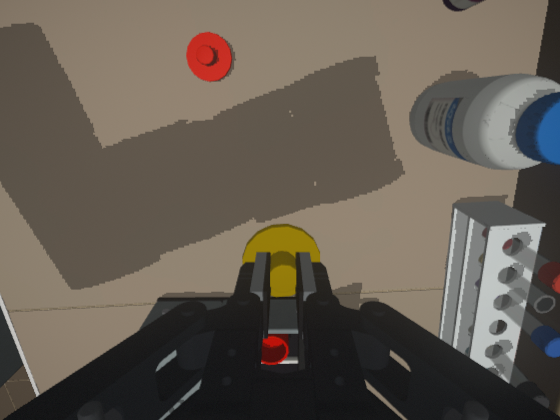

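The yellow stopper hangs level in the fingers at (282,258).

>>> send_rows(steps="-0.04 -0.005 0 0 0 0; -0.08 -0.01 0 0 0 0; -0.12 -0.011 0 0 0 0; -0.16 -0.011 0 0 0 0; -0.2 -0.011 0 0 0 0; -0.24 -0.011 0 0 0 0; -0.28 -0.011 0 0 0 0; -0.32 -0.011 0 0 0 0; -0.347 -0.011 0 0 0 0; -0.347 -0.011 0.01 0 0 0; -0.347 -0.011 0.01 0 0 0; -0.347 -0.011 0.01 0 0 0")

```text
time_s: 21.52
tool_pos: [0.5983, -0.0898, 0.1776]
ee_rot: [-3.138, -0.001, 1.51]
force: [0.4, -0.2, -1.0]
width: 0.0124
grasp_force: 58.5
```

>>> send_rows(steps="0 0 0.03 0 0 0; 0 0 0.06 0 0 0; 0 0 0.09 0 0 0; 0 0 0.11 0 0 0; 0 0 0.12 0 0 0; 0 0 0.12 0 0 0; 0 0 0.12 0 0 0")

```text
time_s: 22.1
tool_pos: [0.5993, -0.0895, 0.0594]
ee_rot: [-3.141, -0.0, 1.512]
force: [1.0, 0.5, 0.5]
width: 0.0123
grasp_force: 58.5
```

```bash
python3 - <<'E'
from h import *
st()
rel([.5985,-.090,.049],1.51)
px,K,R,c=cam("wrist"); cv2.imwrite("pics/w9.png",px)
E
```

```text
{'time_s': 22.1, 'tool_pos': [0.599, -0.09, 0.059], 'ee_rot': [-3.141, -0.0, 1.512], 'force': [0.974, 0.452, 0.468], 'width': 0.012, 'grasp_force': 58.5}
rel [0.5985, -0.09, 0.049] [-0.0005 -0.0008  0.0104] [-0.01 -0.    0.11]
```

View pics/w9.png

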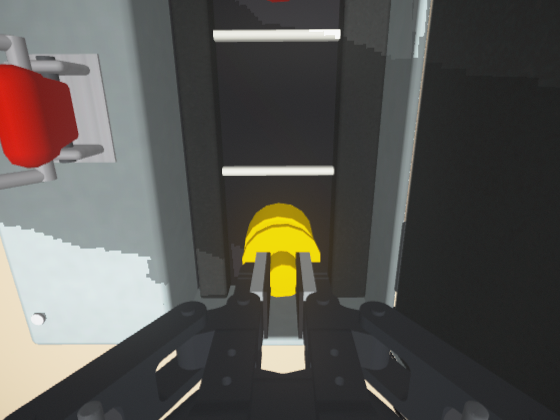

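The stopper is centred over the yellow pot at (282,235), so I lower it.

>>> send_rows(steps="0 -0.001 0.004 0 0 0; 0 -0.001 0.008 0 0 0; 0 -0.001 0.012 0 0 0; 0 -0.001 0.012 0 0 0; 0 -0.001 0.012 0 0 0")

```text
time_s: 22.57
tool_pos: [0.5981, -0.0903, 0.0473]
ee_rot: [3.141, 0.0, 1.511]
force: [1.0, -0.4, -0.4]
width: 0.0129
grasp_force: 58.6
```

>>> send_rows(steps="0 0 0 0 0 0; 0 0 0 0 0 0; 0 0 0 0 0 0; 0 0 0 0 0 0", jaw=-0.3)

```text
time_s: 22.9
tool_pos: [0.598, -0.0902, 0.0472]
ee_rot: [-3.142, 0.0, 1.511]
force: [0.9, -0.3, 0.8]
width: 0.0298
grasp_force: 0.0
```

>>> send_rows(steps="0 0 -0.02 0 0 0; 0 0 -0.05 0 0 0; 0 0 -0.09 0 0 0; 0 0 -0.13 0 0 0; 0 0 -0.15 0 0 0; 0 0 -0.15 0 0 0; 0 0 -0.15 0 0 0", jaw=0)

```text
time_s: 23.48
tool_pos: [0.5981, -0.0902, 0.1981]
ee_rot: [3.139, 0.001, 1.511]
force: [-0.2, -0.4, -1.1]
width: 0.0427
grasp_force: 0.0
```

```bash
python3 - <<'E'
from h import *
st()
rel([.572,.377,.2],1.51)
px,K,R,c=cam("wrist")
cv2.imwrite("pics/w10.png",cv2.resize(px[0:260,180:400],None,fx=2,fy=2))
E
```

```text
{'time_s': 23.483, 'tool_pos': [0.598, -0.09, 0.198], 'ee_rot': [3.139, 0.001, 1.511], 'force': [-0.192, -0.419, -1.111], 'width': 0.043, 'grasp_force': 0.0}
rel [0.572, 0.377, 0.2] [ 0.4648 -0.0541 -0.0022] [0.12 0.03 0.05]
```

View pics/w10.png

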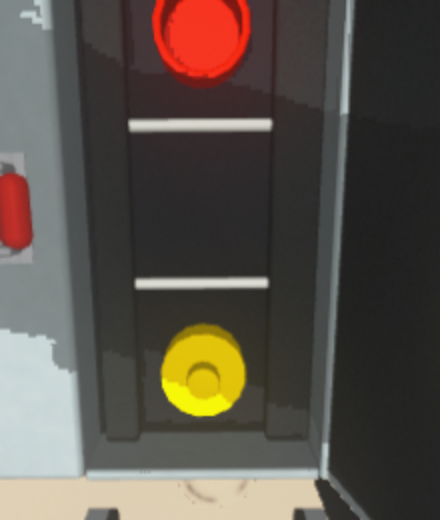

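The crop shows the yellow stopper seated and level in its pot at (203,370), and the red pot open at (203,30). Next is the red stopper.

>>> send_rows(steps="0.04 0 0 0 0 0; 0.08 0 0 0 0 0; 0.12 0 0 0 0 0; 0.16 0 0 0 0 0; 0.2 -0.01 0 0 0 0; 0.24 -0.02 0 0 0 0; 0.28 -0.03 0 0 0 0; 0.32 -0.04 0 0 0 0; 0.36 -0.05 0 0 0 0; 0.4 -0.054 0 0 0 0; 0.44 -0.054 0 0 0 0; 0.465 -0.054 0 0 0 0")

```text
time_s: 24.53
tool_pos: [0.5707, 0.3806, 0.1949]
ee_rot: [-3.139, 0.001, 1.513]
force: [0.5, -0.3, 0.3]
width: 0.0426
grasp_force: 0.0
```

>>> send_rows(steps="0 0 0 0 0 0; 0 0 0 0 0 0")

```text
time_s: 24.7
tool_pos: [0.5709, 0.3782, 0.1945]
ee_rot: [-3.139, 0.002, 1.513]
force: [1.2, -0.9, -0.9]
width: 0.0427
grasp_force: 0.0
```

```bash
python3 - <<'E'
from h import *
st()
px,K,R,c=cam("wrist")
for t in ["stopper_red"]:
  for q in ctrl.spot_point(t,"wrist")[:1]: print(t,q,toz(q["point"],K,R,c,0).round(4)); X=toz(q["point"],K,R,c,0)
  for q in ctrl.trace(t,"wrist")[:1]:
        x,y,w,h=cv2.boundingRect(q["region"].astype(np.uint8)); print("  ",round(q["conf"],2),(x,y,w,h),toz((x+w/2,y+h/2),K,R,c,.012).round(4))
rel([X[0],X[1],.018],1.51)
E
```

```text
{'time_s': 24.7, 'tool_pos': [0.571, 0.378, 0.195], 'ee_rot': [-3.139, 0.002, 1.513], 'force': [1.177, -0.883, -0.899], 'width': 0.043, 'grasp_force': 0.0}
stopper_red {'point': [283.2, 178.3], 'conf': 0.86} [0.5711 0.3777 0.    ]
   0.83 (264, 162, 38, 39) [0.5709 0.3772 0.012 ]
rel [np.float64(0.5710958593141946), np.float64(0.3777272955289989), 0.018] [ 0.0018 -0.0006  0.178 ] [-0.09  0.07 -0.  ]
```

>>> send_rows(steps="0 0 0.03 0 0 0; 0 0 0.07 0 0 0; 0 0 0.11 0 0 0; 0 0 0.14 0 0 0; 0 0 0.16 0 0 0; 0 0 0.17 0 0 0; 0 0 0.177 0 0 0; 0 0 0.177 0 0 0; 0 0 0.177 0 0 0")

```text
time_s: 25.6
tool_pos: [0.5726, 0.377, 0.0212]
ee_rot: [3.14, -0.001, 1.51]
force: [-0.3, -0.1, 0.4]
width: 0.043
grasp_force: 0.0
```

>>> send_rows(steps="0 0 0 0 0 0; 0 0 0 0 0 0; 0 0 0 0 0 0; 0 0 0 0 0 0; 0 0 0 0 0 0; 0 0 0 0 0 0; 0 0 0 0 0 0", jaw=-1)

```text
time_s: 26.18
tool_pos: [0.5724, 0.3775, 0.0215]
ee_rot: [3.14, -0.001, 1.511]
force: [-0.4, -0.8, 6.9]
width: 0.0121
grasp_force: 58.4
```

>>> send_rows(steps="0 0 -0.03 0 0 0; 0 0 -0.07 0 0 0; 0 0 -0.11 0 0 0; 0 0 -0.15 0 0 0; 0 0 -0.17 0 0 0; 0 0 -0.17 0 0 0; 0 0 -0.17 0 0 0")

```text
time_s: 26.77
tool_pos: [0.5721, 0.3773, 0.1916]
ee_rot: [3.139, -0.001, 1.511]
force: [-0.1, -0.7, -0.3]
width: 0.0125
grasp_force: 58.4
```

```bash
python3 - <<'E'
from h import *
st()
rel([.6065,.0595,.2],1.51)
px,K,R,c=cam("wrist")
for q in ctrl.spot_point("stopper_red","wrist")[:1]: print(q,toz(q["point"],K,R,c,ctrl.get_state()["tool_pos"][2]-.018).round(4))
for q in ctrl.spot_point("pot_red","wrist")[:1]: print(q,toz(q["point"],K,R,c,.006).round(4))
E
```

```text
{'time_s': 26.767, 'tool_pos': [0.572, 0.377, 0.192], 'ee_rot': [3.139, -0.001, 1.511], 'force': [-0.058, -0.679, -0.309], 'width': 0.012, 'grasp_force': 58.421}
rel [0.6065, 0.0595, 0.2] [-0.3152  0.0534 -0.0087] [ 0.13 -0.08  0.06]
{'point': [283.9, 248.5], 'conf': 0.79} [0.5731 0.3785 0.171 ]
```

>>> send_rows(steps="-0.04 0.01 0 0 0 0; -0.08 0.02 0 0 0 0; -0.12 0.03 0 0 0 0; -0.16 0.04 0 0 0 0; -0.2 0.05 0 0 0 0; -0.24 0.0535 0 0 0 0; -0.28 0.0535 0 0 0 0; -0.315 0.0535 0 0 0 0; -0.315 0.0535 0.03 0 0 0; -0.315 0.0535 0.06 0 0 0; -0.315 0.0535 0.06 0 0 0; -0.315 0.0535 0.06 0 0 0")

```text
time_s: 27.92
tool_pos: [0.6057, 0.0595, 0.1284]
ee_rot: [-3.137, 0.0, 1.511]
force: [0.2, 0.1, -0.3]
width: 0.0124
grasp_force: 58.5
```

```bash
python3 - <<'E'
from h import *
st()
rel([.6065,.0595,.049],1.51)
px,K,R,c=cam("wrist"); cv2.imwrite("pics/w11.png",px)
for q in ctrl.spot_point("pot_red","wrist")[:2]: print(q,toz(q["point"],K,R,c,.006).round(4))
for n in ("top","scene"):
  _,*T=cam(n)
  for q in ctrl.spot_point("pot_red",n)[:2]: print(n,q,toz(q["point"],*T,.006).round(4))
E
```

```text
{'time_s': 27.917, 'tool_pos': [0.606, 0.059, 0.128], 'ee_rot': [-3.137, 0.0, 1.511], 'force': [0.223, 0.141, -0.253], 'width': 0.012, 'grasp_force': 58.467}
rel [0.6065, 0.0595, 0.049] [0.0001 0.0012 0.0794] [-0.26  0.02  0.04]
{'point': [288.7, 197.9], 'conf': 0.63} [0.6105 0.059  0.006 ]
scene {'point': [283.9, 204.6], 'conf': 0.46} [0.6051 0.066  0.006 ]
```

View pics/w11.png

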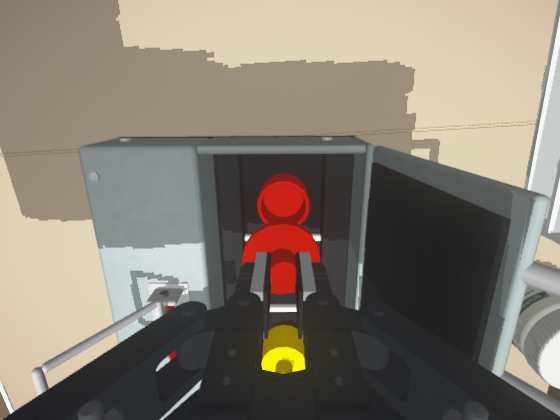

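The red pot is still in bay 2 at (283,203), directly below the stopper. I lower it.

>>> send_rows(steps="0 0.001 0.03 0 0 0; 0 0.001 0.055 0 0 0; 0 0.001 0.065 0 0 0; 0 0.001 0.072 0 0 0; 0 0.001 0.077 0 0 0; 0 0.001 0.08 0 0 0; 0 0.001 0.08 0 0 0; 0 0.001 0.08 0 0 0")

```text
time_s: 28.88
tool_pos: [0.6079, 0.0595, 0.0509]
ee_rot: [3.141, 0.0, 1.511]
force: [-0.1, 0.4, -0.0]
width: 0.0124
grasp_force: 58.5
```

>>> send_rows(steps="0 0 0 0 0 0; 0 0 0 0 0 0; 0 0 0 0 0 0; 0 0 0 0 0 0", jaw=-0.3)

```text
time_s: 29.22
tool_pos: [0.6076, 0.0595, 0.0504]
ee_rot: [3.141, 0.0, 1.511]
force: [-0.2, -1.0, 0.3]
width: 0.0299
grasp_force: 0.0
```

>>> send_rows(steps="0 0 -0.02 0 0 0; 0 0 -0.05 0 0 0; 0 0 -0.09 0 0 0; 0 0 -0.13 0 0 0; 0 0 -0.17 0 0 0; 0 0 -0.21 0 0 0; -0.03 -0.05 -0.23 0 0 0; -0.05 -0.09 -0.23 0 0 0; -0.05 -0.09 -0.23 0 0 0; -0.05 -0.09 -0.23 0 0 0", jaw=0)

```text
time_s: 30.05
tool_pos: [0.5114, 0.0139, 0.2815]
ee_rot: [3.141, 0.0, 1.51]
force: [0.9, -0.5, 0.8]
width: 0.0425
grasp_force: 0.0
```

```bash
python3 - <<'E'
from h import *
st()
px,K,R,c=cam("wrist"); cv2.imwrite("pics/w12.png",px)
for t,z in [("pot_red",.006),("stopper_red",.026),("pot_yellow",.006),("stopper_yellow",.026),("lever_tip",.12),("bail_bar",.08),("latch_pivot",.07),("lid_handle",.2),("lid_hinge",.06)]:
  for q in ctrl.spot_point(t,"wrist")[:1]: print(t,q,toz(q["point"],K,R,c,z).round(4))
E
```

```text
{'time_s': 30.05, 'tool_pos': [0.511, 0.014, 0.282], 'ee_rot': [3.141, 0.0, 1.51], 'force': [0.859, -0.453, 0.832], 'width': 0.043, 'grasp_force': 0.0}
pot_red {'point': [356.5, 123.8], 'conf': 0.65} [0.6088 0.0594 0.006 ]
stopper_red {'point': [359.5, 122.4], 'conf': 0.93} [0.608  0.0626 0.026 ]
pot_yellow {'point': [346.6, 233.5], 'conf': 0.53} [ 0.5964 -0.0916  0.006 ]
stopper_yellow {'point': [348.3, 239.3], 'conf': 0.63} [ 0.5949 -0.0914  0.026 ]
lever_tip {'point': [314.1, 204.3], 'conf': 0.87} [ 0.542  -0.0069  0.12  ]
bail_bar {'point': [246.9, 214.6], 'conf': 0.64} [ 0.4681 -0.0279  0.08  ]
latch_pivot {'point': [286.6, 191.1], 'conf': 0.7} [ 0.5151 -0.0056  0.07  ]
lid_handle {'point': [553.8, 135.4], 'conf': 0.96} [0.7018 0.0596 0.2   ]
lid_hinge {'point': [410.8, 190.7], 'conf': 0.9} [ 0.6619 -0.0171  0.06  ]
```

View pics/w12.png

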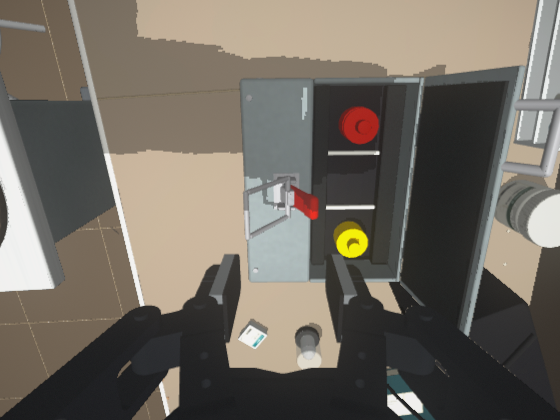

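Both stoppers are seated (red 361,126; yellow 352,243), the lever is upright at (307,205), and the handle is at upper right (540,135). Now I go above the lid handle.

```bash
python3 -c "
from h import *
rel([.699,.056,.27],1.51)"
```

```text
rel [0.699, 0.056, 0.27] [0.0517 0.1813 0.0096] [-0.04  0.    0.07]
```

>>> send_rows(steps="0.01 0.04 0 0 0 0; 0.02 0.08 0 0 0 0; 0.03 0.12 0 0 0 0; 0.04 0.16 0 0 0 0; 0.052 0.181 0.01 0 0 0; 0.052 0.181 0.01 0 0 0; 0.052 0.181 0.01 0 0 0; 0.052 0.181 0.01 0 0 0")

```text
time_s: 31.22
tool_pos: [0.698, 0.0561, 0.2698]
ee_rot: [-3.141, 0.0, 1.511]
force: [0.3, 0.0, 0.5]
width: 0.0428
grasp_force: 0.0
```

```bash
python3 - <<'E'
from h import *
from itertools import product
st()
px,K,R,c=cam("wrist"); cv2.imwrite("pics/w13.png",px)
obs=[]
for q in ctrl.spot_point("lid_handle","wrist")[:2]: print(q,toz(q["point"],K,R,c,.2).round(4))
W=(K,R,c)
p=ctrl.spot_point("lid_handle","wrist")[0]["point"]
ob=[(p,W)]
for n in("top","scene"):
  _,*T=cam(n)
  for q in ctrl.spot_point("lid_handle",n)[:1]: print(n,q); ob.append((q["point"],tuple(T)))
def tri(ob):
    M=[];v=[]
    for p,(K,R,c) in ob:
        d=R@np.linalg.solve(K,[p[0],p[1],1]); d/=np.linalg.norm(d); P=np.eye(3)-np.outer(d,d); M.append(P); v.append(P@c)
    return np.linalg.lstsq(np.vstack(M),np.hstack(v),rcond=None)[0].round(4)
X=tri(ob); print(X,[ (tri([ob[0],o])) for o in ob[1:]])
E
```

```text
{'time_s': 31.217, 'tool_pos': [0.698, 0.056, 0.27], 'ee_rot': [-3.141, 0.0, 1.511], 'force': [0.323, 0.026, 0.504], 'width': 0.043, 'grasp_force': 0.0}
{'point': [290.9, 215.9], 'conf': 0.82} [0.704  0.0583 0.2   ]
top {'point': [283.0, 184.8], 'conf': 0.35}
scene {'point': [320.5, 139.6], 'conf': 0.83}
[0.6545 0.0259 0.1928] [array([ 0.6723, -0.027 , -0.1048]), array([0.7097, 0.0568, 0.205 ])]
```

View pics/w13.png

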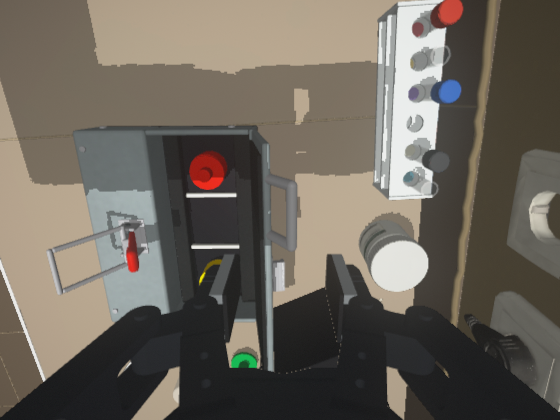

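The final view shows the handle bar at (291,178–250). At z 0.2 that puts its middle at x≈0.704, y≈0.058. I grasp it.

>>> send_rows(steps="0.001 0.006 0.03 0 0 0; 0.001 0.006 0.055 0 0 0; 0.001 0.006 0.07 0 0 0; 0.001 0.006 0.08 0 0 0; 0.001 0.006 0.08 0 0 0; 0.001 0.006 0.08 0 0 0")

```text
time_s: 32.07
tool_pos: [0.7047, 0.0566, 0.1906]
ee_rot: [3.141, 0.0, 1.511]
force: [0.7, 0.3, 1.1]
width: 0.0429
grasp_force: 0.0
```

>>> send_rows(steps="0 0 0 0 0 0; 0 0 0 0 0 0; 0 0 0 0 0 0; 0 0 0 0 0 0; 0 0 0 0 0 0; 0 0 0 0 0 0; 0 0 0 0 0 0", jaw=-1)

```text
time_s: 32.65
tool_pos: [0.705, 0.0567, 0.1914]
ee_rot: [3.139, -0.0, 1.511]
force: [-0.2, 0.8, 6.1]
width: 0.0052
grasp_force: 59.0
```

>>> send_rows(steps="0 -0.018 -0.003 0 0 0; 0 -0.036 -0.005 0 0 0; 0 -0.055 -0.003 0 0 0; 0 -0.073 0 0 0 0; 0 -0.09 0.006 0 0 0; 0 -0.107 0.014 0 0 0; 0 -0.122 0.024 0 0 0; 0 -0.136 0.036 0 0 0; 0 -0.136 0.036 0 0 0; 0 -0.136 0.036 0 0 0")

```text
time_s: 33.48
tool_pos: [0.5668, 0.0647, 0.1541]
ee_rot: [-3.137, 0.001, 1.511]
force: [-10.9, -3.0, 8.1]
width: 0.0051
grasp_force: 62.7
```

>>> send_rows(steps="0 -0.012 0.014 0 0 0; 0 -0.022 0.029 0 0 0; 0 -0.03 0.046 0 0 0; 0 -0.036 0.063 0 0 0; 0 -0.039 0.075 0 0 0; 0 -0.04 0.083 0 0 0; 0 -0.04 0.085 0 0 0; 0 -0.04 0.085 0 0 0; 0 -0.04 0.085 0 0 0")

```text
time_s: 34.23
tool_pos: [0.5264, 0.0665, 0.0682]
ee_rot: [-3.134, 0.001, 1.511]
force: [-9.5, -16.4, -1.0]
width: 0.0044
grasp_force: 65.1
```

>>> send_rows(steps="0 0 0 0 0 0; 0 0 0 0 0 0; 0 0 0 0 0 0; 0 0 -0.02 0 0 0; 0 0 -0.05 0 0 0; 0 0 -0.05 0 0 0", jaw=-0.3)

```text
time_s: 34.73
tool_pos: [0.5311, 0.0674, 0.1234]
ee_rot: [3.135, -0.0, 1.511]
force: [1.2, 0.8, 0.3]
width: 0.0298
grasp_force: 0.0
```

>>> send_rows(steps="0 0 0 0 0 0; 0 0 0 0 0 0; 0 0 0 0 0 0; 0 0 0.01 0 0 0; 0 0 0.02 0 0 0; 0 0 0.025 0 0 0; 0 0 0.03 0 0 0; 0 0 0.032 0 0 0; 0 0 0.034 0 0 0; 0 0 0.034 0 0 0", jaw=-1)

```text
time_s: 35.57
tool_pos: [0.5287, 0.0672, 0.0847]
ee_rot: [-3.141, 0.0, 1.511]
force: [0.1, 0.4, 0.6]
width: 0.0
grasp_force: 0.0
```

>>> send_rows(steps="0 0 0.002 0 0 0; 0 0 0.004 0 0 0; 0 0 0.006 0 0 0; 0 0 0.006 0 0 0")

```text
time_s: 35.9
tool_pos: [0.5292, 0.0673, 0.0811]
ee_rot: [3.14, -0.0, 1.511]
force: [-8.2, 0.4, 26.7]
width: -0.0
grasp_force: 13.4
```

The lid is shut, with solid contact at the bar. I go to the front of the bail now.

```bash
python3 -c "
from h import *
rel([.440,-.01,.20],1.51)"
```

```text
rel [0.44, -0.01, 0.2] [-0.0825 -0.0842 -0.1191] [ 0.12 -0.    0.06]
```

>>> send_rows(steps="0 0 -0.04 0 0 0; 0 0 -0.08 0 0 0; 0 -0.03 -0.12 0 0 0; -0.03 -0.06 -0.12 0 0 0; -0.06 -0.084 -0.12 0 0 0; -0.0825 -0.084 -0.12 0 0 0; -0.0825 -0.084 -0.12 0 0 0; -0.0825 -0.084 -0.12 0 0 0; -0.0825 -0.084 -0.12 0 0 0")

```text
time_s: 36.65
tool_pos: [0.4403, -0.01, 0.1992]
ee_rot: [3.141, 0.0, 1.51]
force: [0.6, -0.5, -0.5]
width: -0.0001
grasp_force: 0.0
```

```bash
cat >> h.py <<'E'
def tri(ob):
    M=[];v=[]
    for p,(K,R,c) in ob:
        d=R@np.linalg.solve(K,[p[0],p[1],1]); d/=np.linalg.norm(d); P=np.eye(3)-np.outer(d,d); M.append(P); v.append(P@c)
    return np.linalg.lstsq(np.vstack(M),np.hstack(v),rcond=None)[0].round(4)
def look(ts,cams=("wrist","top","scene")):
    C={n:cam(n) for n in cams}
    for t in ts:
        D={n:ctrl.spot_point(t,n)[:2] for n in cams}
        print(t,{n:[(round(q["conf"],2),np.round(q["point"],1).tolist()) for q in D[n]] for n in cams})
        k=[n for n in cams if D[n]]
        for i in range(len(k)):
            for j in range(i): print("   ",k[j],k[i],tri([(D[k[j]][0]["point"],C[k[j]][1:]),(D[k[i]][0]["point"],C[k[i]][1:])]))
    return C
E
python3 - <<'E'
from h import *
st()
C=look(["bail_bar","lever_tip","keeper","lid_handle","latch_pivot"])
K,R,c=C["wrist"][1:]
cv2.imwrite("pics/w14.png",C["wrist"][0])
for X in [(.485,-.009,.143),(.465,-.009,.12),(.521,-.009,.083)]: print(X,proj(X,K,R,c).round(),proj(X,*C["top"][1:]).round(),proj(X,*C["scene"][1:]).round())
E
```

```text
{'time_s': 36.65, 'tool_pos': [0.44, -0.01, 0.199], 'ee_rot': [3.141, 0.0, 1.51], 'force': [0.561, -0.455, -0.47], 'width': -0.0, 'grasp_force': 0.0}
bail_bar {'wrist': [(0.71, [334.8, 219.7]), (0.55, [365.6, 187.9])], 'top': [], 'scene': [(0.54, [254.2, 200.0])]}
    wrist scene [ 0.4758 -0.0028  0.1559]
lever_tip {'wrist': [(0.83, [420.4, 204.5])], 'top': [], 'scene': [(0.51, [315.1, 199.5]), (0.5, [277.6, 200.0])]}
    wrist scene [ 0.604  -0.0328  0.0796]
keeper {'wrist': [(0.91, [432.9, 186.6])], 'top': [(0.88, [281.6, 191.4])], 'scene': [(0.87, [288.6, 207.8])]}
    wrist top [ 0.5632 -0.0024  0.0933]
    wrist scene [ 0.5732 -0.0086  0.0758]
    top scene [ 0.5748 -0.0025  0.0695]
lid_handle {'wrist': [(0.87, [385.0, 96.8])], 'top': [(0.45, [379.8, 243.6])], 'scene': [(0.86, [261.3, 197.1])]}
    wrist top [0.2581 0.044  1.1174]
    wrist scene [0.5306 0.0672 0.0741]
    top scene [ 0.4088 -0.1725  0.3506]
latch_pivot {'wrist': [(0.61, [363.9, 187.9])], 'top': [], 'scene': [(0.72, [269.0, 217.9])]}
    wrist scene [ 0.5137 -0.0075  0.071 ]
(0.485, -0.009, 0.143) [349. 221.] [284. 220.] [258. 204.]
(0.465, -0.009, 0.12) [316. 212.] [284. 231.] [252. 213.]
(0.521, -0.009, 0.083) [378. 193.] [285. 210.] [271. 214.]
```

>>> send_rows(steps="0 0 0.03 0 0 0; 0 0 0.055 0 0 0; 0 0 0.065 0 0 0; 0 0 0.065 0 0 0; 0 0 0.065 0 0 0")

```text
time_s: 37.97
tool_pos: [0.44, -0.0101, 0.1341]
ee_rot: [-3.141, -0.0, 1.511]
force: [-0.0, 0.2, 0.2]
width: -0.0001
grasp_force: 0.0
```

>>> send_rows(steps="0 0.01 0 0 0 0; 0 0.02 0 0 0 0; 0 0.028 -0.002 0 0 0; 0 0.036 -0.004 0 0 0; 0 0.044 -0.006 0 0 0; 0 0.052 -0.008 0 0 0; 0 0.06 -0.009 0 0 0; 0 0.068 -0.009 0 0 0; 0 0.076 -0.009 0 0 0; 0 0.084 -0.009 0 0 0; 0 0.09 -0.009 0 0 0; 0 0.09 -0.009 0 0 0")

```text
time_s: 38.97
tool_pos: [0.531, -0.0156, 0.143]
ee_rot: [3.141, 0.0, 1.511]
force: [-1.1, -1.1, -0.2]
width: -0.0003
grasp_force: 0.0
```

```bash
python3 - <<'E'
from h import *
st()
C=look(["bail_bar","lever_tip","keeper"])
cv2.imwrite("pics/w15.png",C["wrist"][0])
E
```

```text
{'time_s': 38.967, 'tool_pos': [0.531, -0.016, 0.143], 'ee_rot': [3.141, 0.0, 1.511], 'force': [-1.117, -1.064, -0.22], 'width': -0.0, 'grasp_force': 0.0}
bail_bar {'wrist': [(0.76, [371.8, 226.4]), (0.22, [331.1, 184.7])], 'top': [], 'scene': [(0.56, [291.3, 206.4])]}
    wrist scene [ 0.5848 -0.0168  0.0884]
lever_tip {'wrist': [(0.59, [308.9, 229.6])], 'top': [], 'scene': [(0.55, [280.3, 199.4])]}
    wrist scene [ 0.5492 -0.0058  0.1202]
keeper {'wrist': [(0.87, [343.5, 209.1])], 'top': [], 'scene': [(0.55, [287.5, 207.5])]}
    wrist scene [ 0.5729 -0.0082  0.0794]
```

The networks put the bail bar at (0.585, z≈0.08), behind the keeper. I rise, shift behind the lever, and check again from there.

>>> send_rows(steps="0 0 -0.03 0 0 0; 0 0 -0.04 0 0 0; 0.006 0.02 -0.04 0 0 0; 0.006 0.046 -0.04 0 0 0; 0.006 0.046 -0.04 0 0 0; 0.006 0.046 -0.04 0 0 0; 0.006 0.046 -0.04 0 0 0")

```text
time_s: 40.15
tool_pos: [0.5756, -0.0122, 0.1828]
ee_rot: [-3.141, 0.0, 1.511]
force: [-0.3, 0.6, 0.5]
width: -0.0002
grasp_force: 0.0
```

```bash
python3 - <<'E'
from h import *
st()
C=look(["bail_bar","lever_tip","keeper","latch_pivot"])
K,R,c=C["wrist"][1:]
for q in ctrl.spot_point("bail_bar","wrist")[:1]: print([toz(q["point"],K,R,c,z).round(4) for z in(.07,.08)])
for q in ctrl.trace("bail","wrist")[:1]:
  m=q["region"].astype(np.uint8); print(q["conf"],cv2.boundingRect(m))
rel([.577,-.0125,.107],1.51)
E
```

```text
{'time_s': 40.15, 'tool_pos': [0.576, -0.012, 0.183], 'ee_rot': [-3.141, 0.0, 1.511], 'force': [-0.267, 0.556, 0.476], 'width': -0.0, 'grasp_force': 0.0}
bail_bar {'wrist': [(0.84, [296.1, 203.7])], 'top': [], 'scene': [(0.75, [287.9, 210.0]), (0.5, [293.5, 205.0])]}
    wrist scene [ 0.5799 -0.0117  0.071 ]
lever_tip {'wrist': [(0.89, [243.0, 216.8])], 'top': [], 'scene': [(0.68, [277.0, 201.8]), (0.22, [317.7, 197.8])]}
    wrist scene [ 0.5454 -0.0063  0.1153]
keeper {'wrist': [(0.65, [281.3, 201.0])], 'top': [], 'scene': [(0.61, [289.5, 207.3])]}
    wrist scene [ 0.5761 -0.0098  0.0793]
latch_pivot {'wrist': [(0.59, [210.9, 200.0])], 'top': [], 'scene': [(0.62, [270.0, 219.3]), (0.18, [290.1, 210.5])]}
    wrist scene [ 0.5158 -0.0091  0.0668]
[array([ 0.5868, -0.0152,  0.07  ]), array([ 0.5865, -0.0119,  0.08  ])]
0.88 (209, 173, 90, 62)
rel [0.577, -0.0125, 0.107] [-0.0002  0.0009  0.0761] [-0.    0.    0.05]
```

>>> send_rows(steps="0 0.002 0.03 0 0 0; 0 0.002 0.055 0 0 0; 0 0.002 0.07 0 0 0; 0 0.002 0.074 0 0 0; 0 0.002 0.074 0 0 0; 0 0.002 0.074 0 0 0")

```text
time_s: 41.5
tool_pos: [0.5785, -0.0124, 0.1098]
ee_rot: [3.141, 0.0, 1.511]
force: [-0.3, -0.2, 0.1]
width: 0.0002
grasp_force: 0.0
```

>>> send_rows(steps="0 -0.01 0 0 0 0; 0 -0.02 -0.002 0 0 0; 0 -0.03 -0.004 0 0 0; 0 -0.04 -0.006 0 0 0; 0 -0.05 -0.006 0 0 0; 0 -0.058 -0.006 0 0 0; 0 -0.058 -0.006 0 0 0")

```text
time_s: 42.08
tool_pos: [0.5185, -0.0087, 0.1154]
ee_rot: [-3.141, 0.0, 1.511]
force: [0.7, -0.1, -0.3]
width: -0.0002
grasp_force: 0.0
```

```bash
python3 - <<'E'
from h import *
st()
look(["bail_bar","lever_tip","keeper"],("wrist","scene"))
E
```

```text
{'time_s': 42.083, 'tool_pos': [0.519, -0.009, 0.115], 'ee_rot': [-3.141, 0.0, 1.511], 'force': [0.727, -0.125, -0.252], 'width': -0.0, 'grasp_force': 0.0}
bail_bar {'wrist': [(0.8, [373.3, 233.4]), (0.46, [290.0, 108.9])], 'scene': []}
lever_tip {'wrist': [(0.96, [255.2, 273.9])], 'scene': [(0.49, [264.8, 203.5])]}
    wrist scene [ 0.5067 -0.0037  0.1278]
keeper {'wrist': [(0.82, [371.7, 232.8])], 'scene': [(0.89, [291.4, 207.4])]}
    wrist scene [ 0.5784 -0.0109  0.0756]
```

>>> send_rows(steps="0 -0.006 0.001 0 0 0; 0 -0.0125 0.004 0 0 0; 0 -0.02 0.008 0 0 0; 0 -0.028 0.012 0 0 0; 0 -0.034 0.018 0 0 0; 0 -0.038 0.025 0 0 0; 0 -0.041 0.032 0 0 0; 0 -0.042 0.037 0 0 0; 0 -0.042 0.037 0 0 0")

```text
time_s: 43.23
tool_pos: [0.4778, -0.0064, 0.0772]
ee_rot: [-3.14, -0.0, 1.511]
force: [1.1, 0.2, -1.0]
width: 0.0001
grasp_force: 0.8
```

>>> send_rows(steps="0 0 0.002 0 0 0; 0 0 0.004 0 0 0; 0 0 0.004 0 0 0")

```text
time_s: 43.48
tool_pos: [0.478, -0.0063, 0.0756]
ee_rot: [-3.142, 0.0, 1.511]
force: [-6.0, -0.5, 25.9]
width: 0.0
grasp_force: 12.9
```

>>> send_rows(steps="0 0 -0.02 0 0 0; 0 0 -0.06 0 0 0; 0 0 -0.1 0 0 0; 0 0 -0.14 0 0 0; 0 0 -0.16 0 0 0; 0 0 -0.16 0 0 0; 0 0 -0.16 0 0 0; 0 0 -0.16 0 0 0")

```text
time_s: 44.15
tool_pos: [0.4776, -0.0062, 0.2332]
ee_rot: [-3.14, -0.0, 1.511]
force: [0.3, -0.4, -0.5]
width: -0.0001
grasp_force: 0.0
```

```bash
python3 - <<'E'
from h import *
st()
look(["bail_bar","lever_tip","keeper","lid_handle","latch_pivot"],("wrist","scene"))
E
```

```text
{'time_s': 44.15, 'tool_pos': [0.478, -0.006, 0.233], 'ee_rot': [-3.14, -0.0, 1.511], 'force': [0.341, -0.391, -0.492], 'width': -0.0, 'grasp_force': 0.0}
bail_bar {'wrist': [], 'scene': []}
lever_tip {'wrist': [(0.96, [272.6, 189.2])], 'scene': [(0.7, [352.9, 280.6]), (0.65, [252.8, 213.4])]}
    wrist scene [ 0.5608 -0.1308 -0.1084]
keeper {'wrist': [(0.86, [380.5, 185.1])], 'scene': [(0.65, [297.4, 222.3])]}
    wrist scene [ 0.5905 -0.0252  0.0233]
lid_handle {'wrist': [(0.93, [332.0, 103.5])], 'scene': [(0.97, [260.7, 196.0])]}
    wrist scene [0.529  0.0674 0.0803]
latch_pivot {'wrist': [(0.83, [319.0, 185.6])], 'scene': [(0.74, [270.8, 218.7])]}
    wrist scene [ 0.5162 -0.0097  0.0682]
```

```bash
python3 - <<'E'
from h import *
C={n:cam(n) for n in("wrist","scene","top")}
P=[(.461,-.007,.076),(.485,-.02,.075)]
for n in C:
  print(n,[proj(X,*C[n][1:]).round(1) for X in [(.461,-.006,.076),(.574,-.033,.073),(.574,.009,.073)]])
  for t in ["lever","lever_tip","bail","bail_bar"]:
    for q in ctrl.trace(t,n)[:1]: print("  ",t,round(q["conf"],2),cv2.boundingRect(q["region"].astype(np.uint8)),q["point"])
E
```

```text
wrist [array([264.8, 187.7]), array([379.4, 206.2]), array([380.9, 164.9])]
   lever 0.79 (261, 161, 123, 50) [301.3, 189.1]
   lever_tip 0.7 (261, 161, 123, 49) [304.6, 187.8]
   bail 0.89 (306, 161, 78, 49) [342.0, 165.7]
scene [array([250.7, 224.5]), array([292.9, 214.7]), array([284.7, 205. ])]
   lever 0.78 (249, 213, 22, 12) [258.7, 214.3]
   lever_tip 0.64 (233, 174, 109, 99) [285.0, 221.0]
top [array([283.2, 235.3]), array([294.5, 189.8]), array([277.3, 189.7])]
   lever 0.21 (322, 160, 16, 81) [334.6, 211.1]
```

>>> send_rows(steps="0.04 0 -0.02 0 0 0; 0.08 0 -0.04 0 0 0; 0.12 0 -0.05 0 0 0; 0.16 0.02 -0.05 0 0 0; 0.2 0.03 -0.05 0 0 0; 0.2 0.03 -0.05 0 0 0; 0.2 0.03 -0.05 0 0 0")

```text
time_s: 46.08
tool_pos: [0.5204, 0.1936, 0.2836]
ee_rot: [-3.141, 0.0, 1.514]
force: [0.2, -0.6, 0.1]
width: -0.0003
grasp_force: 0.0
```

```bash
python3 - <<'E'
from h import *
st()
C={n:cam(n) for n in("wrist","scene","top")}
for n in C:
  print(n,"pred flat tip/end",[proj(X,*C[n][1:]).round(1) for X in [(.461,-.006,.075),(.451,-.006,.073),(.514,-.009,.07)]])
  px=C[n][0]; hsv=cv2.cvtColor(px,cv2.COLOR_BGR2HSV)
  m=(((hsv[...,0]<8)|(hsv[...,0]>172))&(hsv[...,1]>150)&(hsv[...,2]>60)).astype(np.uint8)
  k,l,s,ce=cv2.connectedComponentsWithStats(m)
  print([ (s[i].tolist()) for i in range(1,k) if s[i,4]>25])
  for t in ["lever_tip","bail_bar"]: print("  ",t,[(round(q["conf"],2),np.round(q["point"],1).tolist()) for q in ctrl.spot_point(t,n)[:2]])
E
```

```text
{'time_s': 46.083, 'tool_pos': [0.52, 0.194, 0.284], 'ee_rot': [-3.141, 0.0, 1.514], 'force': [0.176, -0.58, 0.079], 'width': -0.0, 'grasp_force': 0.0}
wrist pred flat tip/end [array([246.5, 325.2]), array([239.2, 324.5]), array([286.6, 322.6])]
[]
   lever_tip []
   bail_bar []
scene pred flat tip/end [array([250.8, 224.7]), array([247.5, 226.8]), array([268.9, 218.7])]
[[249, 214, 21, 7, 109]]
   lever_tip [(0.76, [253.5, 215.6])]
   bail_bar []
top pred flat tip/end [array([283.2, 235.3]), array([283.2, 239.6]), array([284.6, 214. ])]
[[198, 78, 8, 8, 44], [423, 181, 71, 10, 97], [278, 214, 11, 22, 190]]
   lever_tip [(0.88, [282.3, 228.9])]
   bail_bar [(0.25, [285.5, 198.1])]
```

```bash
python3 - <<'E'
from h import *
C={n:cam(n) for n in("scene","top")}
T,S=C["top"][1:],C["scene"][1:]
print(tri([((282.3,228.9),T),((253.5,215.6),S)]))
for a in np.arange(0,1.3,.15):
  for L in(.053,.063):
    X=(.514-L*np.cos(a)+.005*np.sin(a),-.008,.07+L*np.sin(a)+.005*np.cos(a))
    print(round(a,2),L,proj(X,*T).round(1),proj(X,*S).round(1))
px=C["scene"][0][205:232,240:280]; hsv=cv2.cvtColor(px,cv2.COLOR_BGR2HSV)
m=((hsv[...,0]<8)|(hsv[...,0]>172))&(hsv[...,1]>120)
for r in m.astype(int): print("".join(".#"[v] for v in r))
E
```

```text
[ 0.4719 -0.0041  0.1024]
0.0 0.053 [284.  235.3] [251.1 225.2]
0.0 0.063 [284.  239.5] [247.8 226.8]
0.15 0.053 [284.  234.3] [251.4 223. ]
0.15 0.063 [284.  238.3] [248.  224.2]
0.3 0.053 [284.  232.7] [252.1 220.7]
0.3 0.063 [284.  236.6] [248.8 221.4]
0.45 0.053 [284.  230.7] [253.1 218.3]
0.45 0.063 [283.9 234.3] [250.  218.6]
0.6 0.053 [284.  228.3] [254.6 215.9]
0.6 0.063 [283.9 231.4] [251.6 215.7]
0.75 0.053 [284.  225.5] [256.3 213.6]
0.75 0.063 [283.9 228.1] [253.7 212.9]
0.9 0.053 [284.  222.4] [258.4 211.3]
0.9 0.063 [283.9 224.5] [256.1 210.2]
1.05 0.053 [284.  219.1] [260.7 209.3]
1.05 0.063 [283.9 220.5] [258.8 207.7]
1.2 0.053 [284.  215.7] [263.1 207.4]
1.2 0.063 [283.9 216.4] [261.7 205.5]
........................................
........................................
........................................
........................................
........................................
........................................
........................................
........................................
........................................
..........#..............###............
.........####################...........
.........#####################..........
.........#####################..........
..........#####################.........
...........####################.........
...........###############..............
........................................
........................................
........................................
........................................
........................................
........................................
........................................
........................................
........................................
........................................
........................................
```

The lever sprang back to about 0.55 rad, so it never passed centre. I'll push again from above, nearer its tip.

```bash
python3 -c "
from h import *
rel([.462,-.007,.13],1.51)"
```

```text
rel [0.462, -0.007, 0.13] [-0.2012 -0.0462  0.1542] [0.01 0.   0.01]
```

>>> send_rows(steps="-0.03 -0.01 0.02 0 0 0; -0.07 -0.02 0.05 0 0 0; -0.11 -0.03 0.07 0 0 0; -0.15 -0.04 0.09 0 0 0; -0.18 -0.046 0.11 0 0 0; -0.201 -0.046 0.12 0 0 0; -0.201 -0.046 0.14 0 0 0; -0.201 -0.046 0.154 0 0 0; -0.201 -0.046 0.154 0 0 0; -0.201 -0.046 0.154 0 0 0")

```text
time_s: 47.47
tool_pos: [0.4622, -0.0066, 0.1301]
ee_rot: [-3.14, -0.0, 1.511]
force: [0.1, 0.4, 0.2]
width: -0.0003
grasp_force: 0.0
```

>>> send_rows(steps="0 0 0.015 0 0 0; 0 0 0.025 0 0 0; 0 0 0.035 0 0 0; 0 0 0.043 0 0 0; 0 0 0.05 0 0 0; 0 0 0.053 0 0 0; 0 0 0.053 0 0 0")

```text
time_s: 48.05
tool_pos: [0.4626, -0.0062, 0.0778]
ee_rot: [3.141, 0.0, 1.511]
force: [-3.5, 1.3, 10.2]
width: 0.0
grasp_force: 4.9
```

>>> send_rows(steps="0 0 0.001 0 0 0; 0 0 0.002 0 0 0; 0 0 0.002 0 0 0; 0 0 0.002 0 0 0")

```text
time_s: 48.38
tool_pos: [0.4626, -0.0062, 0.0772]
ee_rot: [3.139, 0.0, 1.511]
force: [-7.0, 1.6, 31.4]
width: -0.0001
grasp_force: 15.5
```

```bash
python3 - <<'E'
from h import *
st()
C={n:cam(n) for n in("scene","top","wrist")}
for n in C:
  hsv=cv2.cvtColor(C[n][0],cv2.COLOR_BGR2HSV)
  m=(((hsv[...,0]<8)|(hsv[...,0]>172))&(hsv[...,1]>120)&(hsv[...,2]>60)).astype(np.uint8)
  k,l,s,ce=cv2.connectedComponentsWithStats(m); print(n,[s[i].tolist() for i in range(1,k) if s[i,4]>25])
  for t in ["lever_tip","bail_bar","keeper"]: print("  ",t,[(round(q["conf"],2),np.round(q["point"],1).tolist()) for q in ctrl.spot_point(t,n)[:1]])
print(proj((.574,-.01,.073),*C["wrist"][1:]),proj((.514,-.009,.07),*C["wrist"][1:]))
E
```

```text
{'time_s': 48.383, 'tool_pos': [0.463, -0.006, 0.077], 'ee_rot': [3.139, 0.0, 1.511], 'force': [-7.042, 1.567, 31.369], 'width': -0.0, 'grasp_force': 15.53}
scene [[257, 101, 8, 8, 46], [247, 215, 24, 14, 106], [372, 313, 67, 65, 112]]
   lever_tip [(0.69, [292.7, 313.4])]
   bail_bar []
   keeper [(0.85, [287.2, 208.2])]
top [[198, 77, 8, 10, 58], [97, 118, 11, 11, 62], [52, 155, 57, 35, 1005], [418, 180, 79, 11, 122]]
   lever_tip []
   bail_bar []
   keeper [(0.66, [284.3, 187.2])]
wrist [[261, 241, 124, 42, 3616]]
   lever_tip [(0.81, [279.1, 262.5])]
   bail_bar []
   keeper [(0.97, [498.9, 261.0])]
[499.53512522 259.35960843] [380.58014876 261.25540046]
```

```bash
python3 - <<'E'
from h import *
px,K,R,c=cam("wrist"); S=cam("scene")
cv2.imwrite("pics/w16.png",px)
for t in ["bail","keeper","bail_bar","lid_handle"]:
    for q in ctrl.trace(t,"wrist")[:1]: print(t,round(q["conf"],2),cv2.boundingRect(q["region"].astype(np.uint8)),q["point"])
for X in [(.574,-.033,.073),(.574,.011,.073),(.586,-.033,.073),(.586,.011,.073),(.574,-.026,.073),(.574,.005,.073),(.5285,.066,.078)]: print(X,proj(X,K,R,c).round(1),proj(X,*S[1:]).round(1))
print(ctrl.spot_point("lid_handle","wrist")[:1],ctrl.spot_point("lid_handle","scene")[:1])
g=cv2.cvtColor(px,cv2.COLOR_BGR2GRAY)
for r in range(225,300,5): print(r," ".join(f"{v:3d}" for v in g[r,470:540:3]))
E
```

```text
bail 0.56 (353, 212, 162, 93) [439.1, 221.4]
keeper 0.81 (405, 0, 155, 420) [500.4, 186.5]
bail_bar 0.76 (486, 218, 28, 85) [504.7, 228.4]
lid_handle 0.76 (406, 0, 154, 420) [500.3, 184.8]
(0.574, -0.033, 0.073) [493.  297.7] [292.9 214.7]
(0.574, 0.011, 0.073) [506.1 221.2] [284.3 204.5]
(0.586, -0.033, 0.073) [515.6 296.5] [296.7 212.9]
(0.586, 0.011, 0.073) [530.7 219.8] [288.1 202.8]
(0.574, -0.026, 0.073) [494.9 286.4] [291.5 213.1]
(0.574, 0.005, 0.073) [504.2 232.4] [285.4 205.9]
(0.5285, 0.066, 0.078) [426.6 111.3] [259.5 197.3]
[{'point': [422.3, 107.4], 'conf': 0.64}] [{'point': [260.5, 196.1], 'conf': 0.86}]
225 139 143 141 145 146 148 148 156 134  79  78  98 143 180 161  87  87  80  80  81  80  80  76  78
230 142 142 142 143 144 131  98  92  71 104  78 117 159 172 150 167 168 167 168 168 168 168 168 167
235 142 144 143 143 108  93  75  76  76  77  75  94 154 149 165 169 168 169 168 168 167 167 167 168
240 144 142 144 143 105  79  74  75  76  75 104 107 106 109 109 162 164 163 163 164 164 163 163 163
245 144 143 141 142  97  75  75  77  75  77 166 211 211 181 163 163 165 1
[... 326 characters left out ...]

265 145 145  98  90  74  71  70  69 141 178 199 194 162 156 166 166 166 166 166 166 165 165 166 164
270 144 109  97  77  75  70  69  70 163 193 186 173 162 163 164 163 163 163 163 163 162 162 162 162
275 144  98  95  75  75  72  69  81 187 187 180 160 148 163 164 163 163 162 162 162 162 162 162 161
280 142 140 102  74  75  71  70 156 167 165 166 160 162 167 167 165 165 166 165 166 165 164 164 164
285 139 140 140  77  77  69  69 169 168 192 161 160 166 166 166 166 165 166 166 165 165 165 164 164
290  95 134 142 143  92  70 108 164 195 193 159 142 142 142 142 141 140 140 140 140 141 141 141 140
295 123 120 116 131 140  98 121 158 166 134 138 139 141 141 139 139 138 139 139 140 140 140 139 138
```

>>> send_rows(steps="0 0 0 0 0 0; 0 0 -0.002 0 0 0; 0 0 -0.003 0 0 0; 0 0 -0.004 0 0 0; 0 0 -0.004 0 0 0")

```text
time_s: 49.8
tool_pos: [0.4625, -0.0064, 0.0794]
ee_rot: [3.141, 0.0, 1.511]
force: [0.4, -0.3, 0.5]
width: -0.0001
grasp_force: 0.0
```

>>> send_rows(steps="0 0 -0.003 0 0 0; 0 0 -0.006 0 0 0; 0 0 -0.008 0 0 0; 0 0 -0.008 0 0 0")

```text
time_s: 50.13
tool_pos: [0.4624, -0.0065, 0.0875]
ee_rot: [3.141, 0.0, 1.511]
force: [-0.1, -0.7, 0.2]
width: 0.0002
grasp_force: 0.0
```

```bash
cat >> h.py <<'E'
def red():
  st()
  for n in("scene","wrist"):
    C=cam(n); hsv=cv2.cvtColor(C[0],cv2.COLOR_BGR2HSV)
    m=(((hsv[...,0]<8)|(hsv[...,0]>172))&(hsv[...,1]>120)&(hsv[...,2]>60)).astype(np.uint8)
    k,l,s,ce=cv2.connectedComponentsWithStats(m); print(n,[s[i].tolist() for i in range(1,k) if s[i,4]>25])
    for a in(0,.3,.6):
      print("   ",a,[proj((.514-L*np.cos(a)+t*np.sin(a),-.008,.07+L*np.sin(a)+t*np.cos(a)),*C[1:]).round(1).tolist() for L,t in((.063,.005),(.053,.005))])
    for t in("lever_tip","bail_bar","keeper"): print("  ",t,[(round(q["conf"],2),np.round(q["point"],1).tolist()) for q in ctrl.spot_point(t,n)[:1]])
E
python3 -c "
from h import *
red()"
```

```text
{'time_s': 50.133, 'tool_pos': [0.462, -0.006, 0.088], 'ee_rot': [3.141, 0.0, 1.511], 'force': [-0.14, -0.726, 0.18], 'width': 0.0, 'grasp_force': 0.0}
scene [[257, 101, 8, 8, 47], [247, 215, 24, 14, 135], [372, 313, 67, 65, 111]]
    0 [[247.8, 226.8], [251.1, 225.2]]
    0.3 [[248.8, 221.4], [252.1, 220.7]]
    0.6 [[251.6, 215.7], [254.6, 215.9]]
   lever_tip [(0.82, [249.9, 221.4])]
   bail_bar []
   keeper [(0.7, [290.4, 208.2])]
wrist [[263, 233, 118, 40, 3691]]
    0 [[261.8, 261.3], [280.3, 260.3]]
    0.3 [[268.3, 279.1], [287.8, 274.9]]
    0.6 [[288.5, 297.9], [306.5, 289.6]]
   lever_tip [(0.76, [277.6, 255.0])]
   bail_bar []
   keeper [(0.89, [487.8, 253.0])]
```

The lever now stays flat with no load on the finger. I retreat and verify.

>>> send_rows(steps="0 0 -0.03 0 0 0; 0 0 -0.06 0 0 0; 0 0 -0.1 0 0 0; 0 0 -0.14 0 0 0; 0 0 -0.17 0 0 0; 0.04 0.01 -0.17 0 0 0; 0.06 0.01 -0.17 0 0 0; 0.06 0.01 -0.17 0 0 0; 0.06 0.01 -0.17 0 0 0")

```text
time_s: 51.28
tool_pos: [0.4756, 0.0535, 0.257]
ee_rot: [-3.141, 0.0, 1.513]
force: [-0.4, -0.2, 0.3]
width: -0.0003
grasp_force: 0.0
```

```bash
python3 -c "
from h import *
red()
for t in ['bail','bail_bar']:
    for q in ctrl.trace(t,'wrist')[:1]: print(t,round(q['conf'],2),cv2.boundingRect(q['region'].astype(np.uint8)))
_,K,R,c=cam('wrist')
for X in [(.574,-.033,.073),(.574,.011,.073)]: print(proj(X,K,R,c).round(1))
look(['lid_handle'],('wrist','scene'))
"
```

```text
{'time_s': 51.283, 'tool_pos': [0.476, 0.054, 0.257], 'ee_rot': [-3.141, 0.0, 1.513], 'force': [-0.397, -0.18, 0.34], 'width': -0.0, 'grasp_force': 0.0}
scene [[201, 100, 19, 21, 161], [257, 101, 8, 8, 49], [247, 215, 24, 14, 157], [372, 313, 67, 65, 120]]
    0 [[247.8, 226.8], [251.1, 225.2]]
    0.3 [[248.8, 221.4], [252.1, 220.7]]
    0.6 [[251.6, 215.7], [254.6, 215.9]]
   lever_tip [(0.52, [251.9, 220.9])]
   bail_bar [(0.15, [295.7, 313.4])]
   keeper [(0.89, [290.7, 207.5])]
wrist [[264, 222, 57, 21, 1065]]
    0 [[263.6, 235.3], [272.7, 234.8]]
    0.3 [[266.7, 242.2], [275.8, 240.5]]
    0.6 [[275.4, 248.5], [283.6, 245.6]]
   lever_tip [(0.69, [273.2, 228.8])]
   bail_bar []
   keeper [(0.77, [375.0, 229.4])]
bail 0.62 (308, 209, 71, 43)
bail_bar 0.54 (372, 212, 6, 39)
[373.9 249. ]
[375.1 212.4]
lid_handle {'wrist': [(0.65, [333.9, 167.2]), (0.29, [383.7, 357.3])], 'scene': [(0.81, [260.3, 197.2]), (0.2, [285.5, 203.3])]}
    wrist scene [0.5296 0.0647 0.0788]
```

```bash
python3 -c "
from cell import ctrl
print(ctrl.close_job())"
```

```text
the job is handed in; nothing more can be done
None
```

I handed the job in: the red and yellow pots (the only two on the bench) are in their bays with stoppers seated, the lid is shut, the bail is behind the keeper and the lever stayed flat on a second push after springing back the first time; I could not measure the bail stretch directly, and no verdict came back.

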